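# Make up a storage tray and sort spools and bead tubes

### The arm

A 6-joint arm with a two-finger parallel gripper is mounted at the origin on the work surface. World frame = base frame: x ahead of the robot, y to its left, z up, the work surface at z = 0. Lengths are in m, angles in rad, forces in N, time in s.
With the tool pointing down it reaches from about 0.375 to 0.9 m from the base axis. Payload 3.1 kg.
Tool frame: the origin (TCP) lies on the centre line of the jaws, within the pads' length; the fingertips stand 19 mm ahead of it and the grasp point (between the pads) is the TCP; z points along the fingers, y is the line along which they close (so a half turn about z gives the same grasp; the last joint's range is limited). The gripper opens to 85 mm and grips with 20 to 120 N. Pads are 22 mm wide; open, the fingers measure 114 mm over their backs; the gripper's body (76 mm by 85 mm) begins 54 mm behind the grasp point. The pads swing forward as they close: fully open they stand 13 mm farther back than shut.
Start: joints at [-1.403, 0.527, 1.433, -0, 1.181, -0.178], TCP at [0.212, -0.588, 0.25] pointing down, gripper open.
Joint ranges: [-3.08, 3.08], [-0.75, 2.2], [0.22, 2.44], [-1.43, 4.57], [0, 2.65], [-2.85, 2.85]. Speed limits (rad/s): [2.79, 2.79, 3.14, 3.14, 3.14, 3.14].

### API

Orientations are given as a unit quaternion [x, y, z, w].
In Python, from station import manip, cams, sign_off gives the robot as it stands.
- The arm moves only by the tool carry_out, never from a script. Its argument "targets" is a list that holds one entry, the list of rows, each a list of 7 numbers: the shift along the tool's x, y, z in cm, then the turn, a rotation vector about the tool's x, y, z in degrees, then the finger opening in cm, from 0 to 8.54. A call has 1 to 12 rows; each row is the pose to reach, as a shift and turn from the pose commanded when the call began, along the tool's axes at that moment; what a row does not reach only later rows make up. A row lasts 1/12 s, in which the tool goes at most 41.7 mm and 7.16 degrees, less where a joint would pass 70% of its speed; a pose out of reach is approached as far as the arm can. A call with a gripper value outside its range is refused whole. The fingers move at their own pace and stop on an object; "force" is the grip in N (left out, the last holds). Time passes only in rows, so rows that repeat a pose let the fingers close. It gives the time, the measured TCP pose, the force, the opening and the grip force at its end, in the units of the state.
- manip.sense(): the state, without advancing time (a new reading comes with each control period).
- cams.snapshot(name): name is "side" or "top"; returns the picture (384x512x3 uint8, red, green, blue); there is no depth.
- cams.camera_info(name): a dict with "K" (3x3 intrinsics, pixels), "T" (4x4, takes a point from camera to world coordinates). Camera axes: x right, y down, z forward; pixel columns grow to the right and rows downward; lengths in m; the calibration is good to about 2 mm. A picture is of the moment at which its call begins. camera_info takes no time and is no camera call.
- sign_off(): hands the job in; it is judged then, once.
The state is a dict: "t": time; "q": joint angles; "qd": joint speeds; "tau": joint torques, N m; "tcp_pos": TCP position; "tool_rot": TCP orientation; "force": force on the tool from outside, world axes, zero at the start; "ft_torque": the same for the moment, N m; "finger_gap": opening from 0.0 (shut) to 1.0 (fully open); "gripper_force": force on a finger pad.
Only numpy, scipy, OpenCV 4.12 (cv2) and the standard library are available. Lean on these libraries where they do the work, as an engineer would, in place of code of your own. Each camera call takes 0.05 s, during which the arm holds its last target. There are 200 camera calls.

### The job

Make up the flat storage tray on the cutting mat by folding up all four of its walls until they stand upright, before anything goes into it. Then put the bench in order: lay every spool of cord flat on the floor of the tray, and every bead tube flat on the floor of the organiser's big empty compartment, none on top of another, with the tray's walls still upright at the end. Leave the jar, the tape measure and the pliers where they are.

Things in the scene. Friction and masses are not known exactly. Their poses are not given: they have to be found in the camera images.
- tray: Flat greyboard storage tray with dark cloth hinges, stuck on a green cutting mat (220 x 310 x 3 mm, immovable). Base: 4 mm board, upper face 7 mm above the bench, a wall hinged at each edge. Erected, inside 110 (x) x 190 (y) x 48 mm deep. Origin: on the bench under the base's centre; x across its short side, away from the robot (roughly radial), y along its long side to the left, z up.
- organiser: Clear plastic organiser case, no lid, 150 (x) x 205 (y) x 40 mm high, fixed to the bench, walls and floor 3 mm. A full-height divider along x at y = -40 mm: on the +y side one big empty compartment, on the -y side three small ones full of beads and charms. Origin: centre of its underside; x away from the robot, turned with the case, y to the left, z up.
- compartment (a point): Centre of the floor of the organiser's big empty compartment (the floor is 3 mm above the bench). Clear inside: 144 mm along x, 138 mm along y, walls 37 mm above this floor. Axes as the organiser's.
- wall_far (a joint): Tray far wall, on the tray's +x side, 192 mm long, 50 mm wide, 4 mm board, hinged along the tray's x = +57 mm, 5 mm above the bench (mid-thickness). 0 = its lowest, sloping outward and up at 20 degrees; 1.22 = upright, where it stops (slope from level = 0.35 + value). Starts at 0.05 to 0.4. The stiff crease holds it where it is left (about 1 N at the free edge moves it).
- wall_far_edge (a point): Middle of the free edge of the far wall, at mid-thickness, 50 mm from its hinge.
- wall_near (a joint): Tray near wall, on the tray's -x side, 192 mm long, 50 mm wide, 4 mm board, hinged along the tray's x = -57 mm, 5 mm above the bench (mid-thickness). 0 = its lowest, sloping outward and up at 20 degrees; 1.22 = upright, where it stops (slope from level = 0.35 + value). Starts at 0.05 to 0.4. The stiff crease holds it where it is left (about 1 N at the free edge moves it).
- wall_near_edge (a point): Middle of the free edge of the near wall, at mid-thickness, 50 mm from its hinge.
- wall_left (a joint): Tray left end wall, on the tray's +y side, 106 mm long, 50 mm wide, 4 mm board, hinged along the tray's y = +97 mm, 5 mm above the bench (mid-thickness). 0 = its lowest, sloping outward and up at 20 degrees; 1.22 = upright, where it stops (slope from level = 0.35 + value). Starts at 0.05 to 0.4. The stiff crease holds it where it is left (about 1 N at the free edge moves it).
- wall_left_edge (a point): Middle of the free edge of the left end wall, at mid-thickness, 50 mm from its hinge.
- wall_right (a joint): Tray right end wall, on the tray's -y side, 106 mm long, 50 mm wide, 4 mm board, hinged along the tray's y = -97 mm, 5 mm above the bench (mid-thickness). 0 = its lowest, sloping outward and up at 20 degrees; 1.22 = upright, where it stops (slope from level = 0.35 + value). Starts at 0.05 to 0.4. The stiff crease holds it where it is left (about 1 N at the free edge moves it).
- wall_right_edge (a point): Middle of the free edge of the right end wall, at mid-thickness, 50 mm from its hinge.
- spool0: Spool of waxed cord on its side, 90 mm long: round wound body, 32 mm diameter, 78 mm long, between two light wooden octagonal end flanges, 38 mm across flats, 6 mm thick, that stop it rolling. About 90 g. Origin at its centre (19 mm above what it lies on), x along its axis. The cord's colour means nothing. May be absent (None).
- spool1: Spool of waxed cord on its side, 90 mm long: round wound body, 32 mm diameter, 78 mm long, between two light wooden octagonal end flanges, 38 mm across flats, 6 mm thick, that stop it rolling. About 90 g. Origin at its centre (19 mm above what it lies on), x along its axis. The cord's colour means nothing. May be absent (None).
- spool2: Spool of waxed cord on its side, 90 mm long: round wound body, 32 mm diameter, 78 mm long, between two light wooden octagonal end flanges, 38 mm across flats, 6 mm thick, that stop it rolling. About 90 g. Origin at its centre (19 mm above what it lies on), x along its axis. The cord's colour means nothing. May be absent (None).
- tube0: Square clear plastic tube filled with pale beads, with a white cap on one end: 20 x 20 x 90 mm, lying on its side. About 40 g. Origin at its centre (10 mm above what it lies on), x along its length. May be absent.
- tube1: Square clear plastic tube filled with pale beads, with a white cap on one end: 20 x 20 x 90 mm, lying on its side. About 40 g. Origin at its centre (10 mm above what it lies on), x along its length. May be absent.
- tube2: Square clear plastic tube filled with pale beads, with a white cap on one end: 20 x 20 x 90 mm, lying on its side. About 40 g. Origin at its centre (10 mm above what it lies on), x along its length. May be absent.
- jar: Bystander: upright jar of beads with a metal lid, 60 mm in diameter, 85 mm high; origin at the centre of its underside.
- tape_measure: Bystander: blue square pocket tape measure, 62 x 62 x 32 mm; origin at the centre of its underside.
- pliers: Bystander: jewellery pliers lying flat, about 145 mm long along x, 40 mm wide, 11 mm high; origin underneath, near the middle.

How it is judged:
By the outcome, as a careful person would: the job done as asked, in the order asked, and still so for the second after the job is handed in, with the robot touching nothing.
Of spool0, spool1, spool2 only 2 to 3 are there at a start; the rules pass over those that are not, and their reading is None.
Of tube0, tube1, tube2 only 1 to 3 are there at a start; the rules pass over those that are not, and their reading is None.
At some moment in a run one of spool0, spool1, spool2, tube0, tube1, tube2 may be knocked a few centimetres aside while the robot is not near it.
Once in a run the grip may slacken for a moment while it holds something.
It also fails if it takes over 210 s, if anything falls off the work surface, if the arm or the gripper's body presses on something with over 40 N, if the wrist force passes 120 N, or if a joint passes its speed limit or range.

## Working session

There is one attempt and no reset: what is moved stays moved. The work goes in short steps, Python scripts to look and compute and a tool call to move; the robot and the scene stay as the last step left them, time stands still between calls to the robot, and variables do not carry over. Pictures are saved under pics/ and viewed, at most 14 in all, crops included, and the job is handed in when it is done.

Besides the shell and the picture viewer there is one more tool, called after ">>>" by a JSON object that holds its "fn" and its "kwargs", one argument or row to a line. carry_out: Moves the arm, as the interface text tells. Its arguments: {"type":"object","properties":{"targets":{"type":"array"},"force":{"type":"number"}},"required":["targets"]}

```bash
mkdir -p pics; ls; python3 - <<'E'
from station import manip,cams
import cv2
for n in ("top","side"):
    im=cams.snapshot(n); cv2.imwrite(f"pics/{n}0.png",im[:,:,::-1]); i=cams.camera_info(n); print(n,i["K"],i["T"])
    cv2.imwrite(f"pics/{n}0b.png",cv2.resize(im[:,:,::-1],(800,600),interpolation=cv2.INTER_CUBIC))
print(manip.sense())
E
```

```text
pics
top [[397.17938067   0.         254.3962992 ]
 [  0.         397.17938067 193.87474037]
 [  0.           0.           1.        ]] [[ 2.80147689e-03 -9.89584702e-01  1.43924525e-01  4.07330203e-01]
 [-9.99830905e-01 -1.56069751e-04  1.83885196e-02  3.65128187e-02]
 [-1.81745354e-02 -1.43951703e-01 -9.89417805e-01  1.13117800e+00]
 [ 0.00000000e+00  0.00000000e+00  0.00000000e+00  1.00000000e+00]]
side [[483.09095462   0.         259.53189477]
 [  0.         483.09095462 189.73342821]
 [  0.           0.           1.        ]] [[-0.85738035 -0.39059149  0.33516746  0.07933689]
 [-0.51467709  0.64744663 -0.56206792  0.90096501]
 [ 0.00253591 -0.65440901 -0.75613651  1.19509524]
 [ 0.          0.          0.          1.        ]]
{'t': 0.1, 'q': array([-1.40351383e+00,  5.28408858e-01,  1.43377975e+00, -3.72311721e-06,
        1.18143139e+00, -1.78507850e-01]), 'qd': array([-0.00147398, -0.00155136, -0.0044598 , -0.00012221, -0.001017  ,
        0.00124415]), 'tau': array([-3.53186388e-04, -4.43303382e+01, -1.78586519e+01, -1.53065394e-04,
        3.86610656e-03,  1.61876272e-05]), 'tcp_pos': array([ 0.21175525, -0.5873771 ,  0.24940777]), 'tool_rot': array([ 9.85090196e-01,  1.72035686e-01,  3.96790698e-06, -1.01366633e-03]), 'force': array([-0.16773281, -0.24961701,  0.48566458]), 'ft_torque': array([-0.01755381, -0.03524437,  0.01849651]), 'gripper_force': 0.0, 'finger_gap': 1.0013162810620704}
```

View pics/top0b.png

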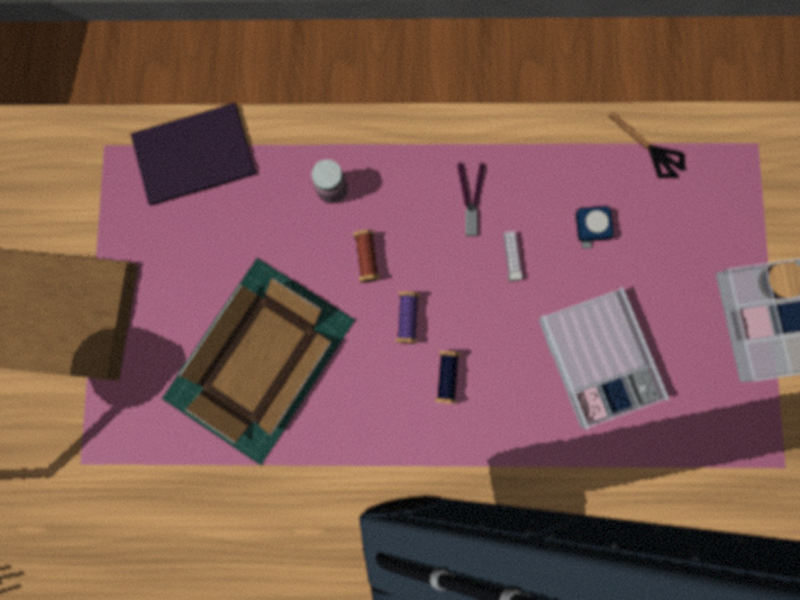

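View pics/side0b.png

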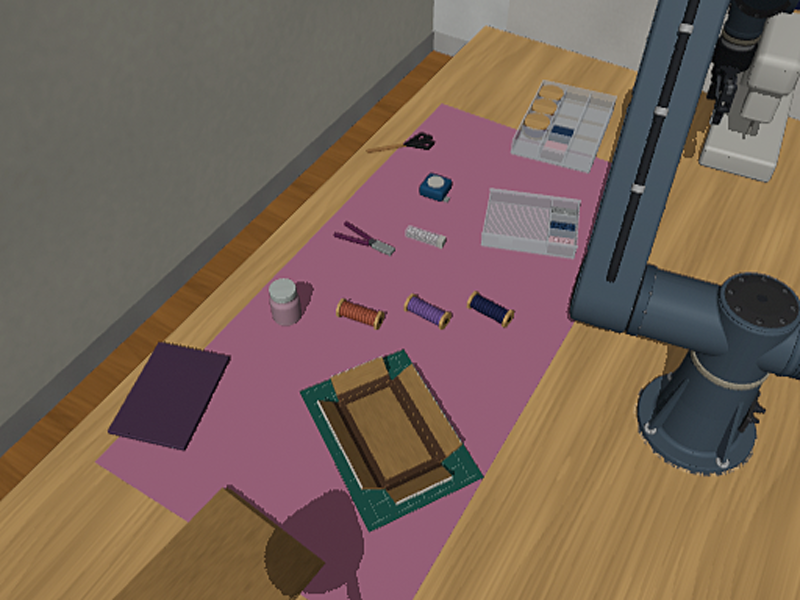

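The top view (800 px wide) shows the mat with corners near (262,258), (355,320), (262,464) and (163,398). There are three spools near (366,255), (407,317) and (447,376), and one tube near (513,255). The organiser's corners are near (542,318), (625,288), (668,398) and (585,428). The side view agrees with this, and the organiser's big compartment is empty.

```bash
cat > h.py <<'E'
import numpy as np, cv2
from station import manip,cams
from scipy.spatial.transform import Rotation as R
def ray(n,px,z):
    i=cams.camera_info(n);K,T=np.array(i["K"]),np.array(i["T"])
    px=np.atleast_2d(px).astype(float)
    d=np.c_[px,np.ones(len(px))]@np.linalg.inv(K).T@T[:3,:3].T
    return T[:3,3]+d*((z-T[2,3])/d[:,2])[:,None]
def proj(n,p):
    i=cams.camera_info(n);K,T=np.array(i["K"]),np.array(i["T"])
    c=(np.atleast_2d(p)-T[:3,3])@T[:3,:3]@K.T
    return c[:,:2]/c[:,2:]
def blobs(mask,lo=40,hi=1e9,box=None):
    m=mask.astype(np.uint8)
    if box: k=np.zeros_like(m);k[box[1]:box[3],box[0]:box[2]]=1;m=m*k
    cs,_=cv2.findContours(m,cv2.RETR_EXTERNAL,cv2.CHAIN_APPROX_NONE)
    return [c for c in cs if lo<cv2.contourArea(c)<hi]
def rect(n,c,z):
    p=ray(n,c[:,0,:],z)[:,:2]
    (x,y),(w,h),a=cv2.minAreaRect((p*1000).astype(np.float32))
    if w<h: w,h=h,w;a+=90
    return np.array([x,y])/1000,(round(w,1),round(h,1)),(a+90)%180-90
def snap(n):
    im=cams.snapshot(n); return im,cv2.cvtColor(im,cv2.COLOR_RGB2HSV)
def move(p,yaw=None):
    "shift cm and turn deg (tool axes) to reach world p with tool-x at yaw deg, tool down"
    s=manip.sense();Rt=R.from_quat(s["tool_rot"])
    d=Rt.inv().apply(np.array(p)-s["tcp_pos"])*100
    out=list(np.round(d,1))
    if yaw is not None:
        c,si=np.cos(np.radians(yaw)),np.sin(np.radians(yaw))
        Rg=R.from_matrix(np.array([[c,si,0],[si,-c,0],[0,0,-1]]))
        out+=list(np.round(np.degrees((Rt.inv()*Rg).as_rotvec()),0))
    return out
E
python3 - <<'E'
from h import *
im,h=snap("top");H,S,V=[h[:,:,k].astype(int) for k in range(3)]
m=(H>68)&(H<92)&(S>90)
c=max(blobs(m|False,100),key=cv2.contourArea)
allc=np.vstack(blobs(m,20,box=(100,150,235,300)))
print("mat",rect("top",allc,.003)); 
hull=cv2.convexHull(allc);q=cv2.approxPolyDP(hull,8,True)[:,0];print(q,ray("top",q,.003).round(4))
bg=(H>155)&(H<178)&(S>60)  # pink mat
print("pinkmed",np.median(h[150:160,300:320].reshape(-1,3),0))
fg=~((H>150)&(H<178)&(S>50))
for b in blobs(fg,60,box=(60,96,480,294)):
    print(cv2.boundingRect(b),cv2.contourArea(b),[np.round(v,3) for v in rect("top",b,.015)])
im2,h2=snap("side");H2,S2,V2=[h2[:,:,k].astype(int) for k in range(3)]
c2=np.vstack(blobs((H2>68)&(H2<92)&(S2>90),20,box=(180,215,320,350)));print("mat side",rect("side",c2,.003))
fg=~((H2>150)&(H2<178)&(S2>50))
for b in blobs(fg,60,box=(150,90,400,330)): print(cv2.boundingRect(b),cv2.contourArea(b),[np.round(v,3) for v in rect("side",b,.019)])
big=cv2.resize(im[130:280,95:440,::-1],(800,348),interpolation=cv2.INTER_CUBIC);cv2.imwrite("pics/c1.png",big)
E
```

```text
mat (array([0.46927496, 0.31048969]), (302.3, 212.3), -32.19474792480469)
[[225 205]
 [166 295]
 [106 255]
 [164 167]] [[0.5392 0.1416 0.003 ]
 [0.2874 0.3024 0.003 ]
 [0.3968 0.4766 0.003 ]
 [0.6505 0.321  0.003 ]]
pinkmed [168.  99. 160.]
(278, 224, 17, 35) 316.0 [array([ 0.438, -0.031]), array([95.3, 38.8]), np.float64(-4.601)]
(253, 186, 16, 34) 320.0 [array([0.545, 0.04 ]), array([95.3, 37.3]), np.float64(-3.618)]
(345, 184, 83, 91) 4383.5 [array([ 0.472, -0.308]), array([211.4, 167.5]), np.float64(19.835)]
(458, 170, 22, 74) 945.0 [array([ 0.537, -0.542]), array([207.2,  58.7]), np.float64(-4.448)]
(104, 165, 123, 129) 8171.5 [array([0.469, 0.309]), array([306.2, 219. ]), np.float64(-32.222)]
(322, 148, 13, 32) 219.0 [array([ 0.658, -0.153]), array([91.4, 26.1]), np.float64(4.928)]
(226, 147, 17, 34) 320.5 [array([0.659, 0.116]), array([97.8, 38. ]), np.float64(6.651)]
(369, 132, 24, 27) 454.0 [array([ 0.712, -0.306]), array([75.5, 65.2]), np.float64(3.934)]
(298, 130, 8, 21) 122.5 [array([ 0.727, -0.079]), array([59.6, 20.2]), np.float64(-0.743)]
(199, 102, 21, 21) 310.5 [arra
[... 643 characters left out ...]
, array([103.7,  50.6]), np.float64(-4.9)]
(172, 178, 18, 20) 241.0 [array([0.825, 0.15 ]), array([83.2, 55.1]), np.float64(-53.568)]
(236, 153, 17, 11) 79.0 [array([ 0.723, -0.07 ]), array([62.1, 26.8]), np.float64(-0.696)]
(259, 144, 26, 15) 168.0 [array([ 0.656, -0.148]), array([94.1, 37.2]), np.float64(5.743)]
(308, 120, 64, 46) 2177.5 [array([ 0.474, -0.312]), array([211.1, 195.5]), np.float64(19.822)]
(268, 111, 21, 19) 248.0 [array([ 0.712, -0.305]), array([84.4, 80. ]), np.float64(-83.327)]
(192, 90, 208, 240) 18869.0 [array([ 0.486, -0.085]), array([1092.1,  591.1]), np.float64(-69.729)]
(150, 90, 128, 113) 6143.0 [array([ 0.862, -0.129]), array([573.7, 491.3]), np.float64(-50.588)]
```

View pics/c1.png

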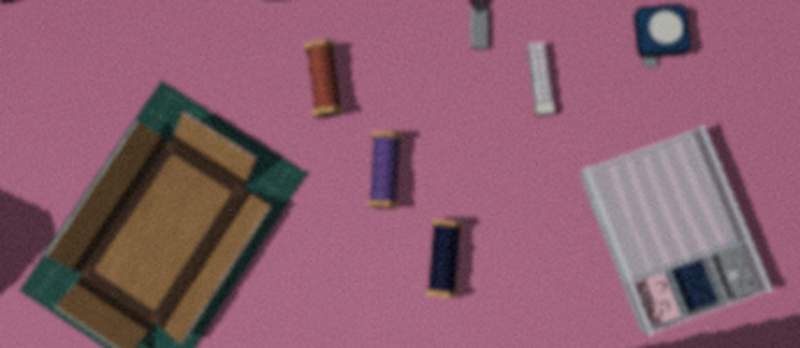

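The crop confirms what is there: three spools, one tube and an empty big compartment with a ribbed floor. The organiser's rim corners in the crop are at (582,170), (705,128), (772,290) and (650,333).

```bash
python3 - <<'E'
from h import *
q=np.array([[582,170],[705,128],[772,290],[650,333]])/2.319+[95,130]
p=ray("top",q,.04)[:,:2];print(p.round(3),p.mean(0).round(3),[np.linalg.norm(p[i]-p[i-1]).round(3) for i in range(4)])
y=p[:2].mean(0)-p[2:].mean(0);y/=np.linalg.norm(y);print("y",y,"comp",p.mean(0)+.0305*y)
# wall_edge rows: predicted tray points
O=np.array([.469,.309]);a=np.radians(57.8);X=np.array([np.cos(a),np.sin(a)]);Y=np.array([-X[1],X[0]])
for n,u,yaw in (("far",X*.145,57.8),("near",-X*.145,57.8),("left",Y*.185,57.8),("right",-Y*.185,57.8)):
    print(n,(O+u).round(3),move([*(O+u),.25],57.8),move([*(O+u),.25],147.8))
print(manip.sense()["tool_rot"])
E
```

```text
[[ 0.54  -0.196]
 [ 0.59  -0.343]
 [ 0.4   -0.411]
 [ 0.35  -0.268]] [ 0.47  -0.305] [np.float64(0.203), np.float64(0.156), np.float64(0.203), np.float64(0.151)]
y [0.93811205 0.3463319 ] comp [ 0.49853539 -0.29408228]
far [0.546 0.432] [np.float64(66.0), np.float64(-84.6), np.float64(0.1), np.float64(-0.0), np.float64(-0.0), np.float64(-38.0)] [np.float64(66.0), np.float64(-84.6), np.float64(0.1), np.float64(-0.0), np.float64(-0.0), np.float64(-128.0)]
near [0.392 0.186] [np.float64(43.2), np.float64(-66.7), np.float64(0.1), np.float64(-0.0), np.float64(-0.0), np.float64(-38.0)] [np.float64(43.2), np.float64(-66.7), np.float64(0.1), np.float64(-0.0), np.float64(-0.0), np.float64(-128.0)]
left [0.312 0.408] [np.float64(43.2), np.float64(-90.2), np.float64(0.1), np.float64(-0.0), np.float64(-0.0), np.float64(-38.0)] [np.float64(43.2), np.float64(-90.2), np.float64(0.1), np.float64(-0.0), np.float64(-0.0), np.float64(-128.0)]
right [0.626 0.21 ] [np.float64(66.0), np.float64(-61.1), np.float64(0.1), np.float64(-0.0), np.float64(-0.0), np.float64(-38.0)] [np.float64(66.0), np.float64(-61.1), np.float64(0.1), np.float64(-0.0), np.float64(-0.0), np.float64(-128.0)]
[ 9.85091246e-01  1.72031317e-01  1.05281883e-05 -6.80131427e-04]
```

>>> {"fn": "carry_out", "kwargs": {
  "targets": [
    [[4,-3.7,0,0,0,-6,0],[8,-7.4,0,0,0,-12,0],[12,-11,0,0,0,-18,0],[15,-14,0,0,0,-24,0],[18,-17,0,0,0,-30,0],[21,-19.5,0,0,0,-36,0],[24,-22,0,0,0,-38,0],[27,-25,0,0,0,-38,0],[30,-28,0,0,0,-38,0],[33,-30.5,0,0,0,-38,0],[36,-33.5,0,0,0,-38,0],[36,-33.5,0,0,0,-38,0]]
  ],
  "force": 60
}}

```text
t: 1.2
tcp_pos: [0.4375, -0.148, 0.2504]
tool_rot: [0.875, 0.484, 0.0, -0.0]
force: [0.0, -0.4, 0.3]
finger_gap: -0.001
gripper_force: 0.0
```

```bash
cat >> h.py <<'E'
O=np.array([.469,.309]);a=np.radians(57.8);X=np.array([np.cos(a),np.sin(a)]);Y=np.array([-X[1],X[0]])
def tray(): # tcp in tray mm, yaw
    s=manip.sense();d=s["tcp_pos"][:2]-O;m=R.from_quat(s["tool_rot"]).as_matrix()
    print("t",round(s["t"],2),"tray",np.round([d@X*1000,d@Y*1000,s["tcp_pos"][2]*1000],1),"tilt",np.round(m[:2,2],3),"yaw",np.degrees(np.arctan2(m[1,0],m[0,0])).round(1),"F",np.round(s["force"],1),"gap",round(s["finger_gap"],3),round(s["gripper_force"],1))
E
python3 -c "
from h import *
tray();print(move([*(O-Y*.185),.25],57.8))"
```

```text
t 1.2 tray [-403.5 -216.9  250.4] tilt [0.    0.001] yaw 57.9 F [ 0.  -0.4  0.3] gap -0.001 0.0
[np.float64(40.4), np.float64(-3.1), np.float64(0.1), np.float64(-0.0), np.float64(-0.0), np.float64(0.0)]
```

>>> {"fn": "carry_out", "kwargs": {
  "targets": [
    [[4,-0.3,0,0,0,0,0],[8,-0.6,0,0,0,0,0],[12,-0.9,0,0,0,0,0],[16,-1.2,0,0,0,0,0],[20,-1.5,0,0,0,0,0],[24,-1.8,0,0,0,0,0],[28,-2.1,1,0,0,0,0],[31.5,-2.5,3,0,0,0,0],[35,-2.8,5,0,0,0,0],[38,-3,8,0,0,0,0],[40.4,-3.1,11,0,0,0,0],[40.4,-3.1,14,0,0,0,0]]
  ]
}}

```text
t: 2.2
tcp_pos: [0.6286, 0.2123, 0.1092]
tool_rot: [0.875, 0.485, 0.003, 0.0]
force: [0.7, -0.1, -0.1]
finger_gap: 0.0
gripper_force: 0.0
```

```bash
python3 -c "
from h import *
tray()
im,_=snap('side');cv2.imwrite('pics/s1.png',cv2.resize(im[150:350,150:380,::-1],(690,600)))"
```

```text
t 2.2 tray [   3.2 -186.6  109.2] tilt [0.005 0.002] yaw 58.0 F [ 0.7 -0.1 -0.1] gap 0.0 0.0
```

View pics/s1.png

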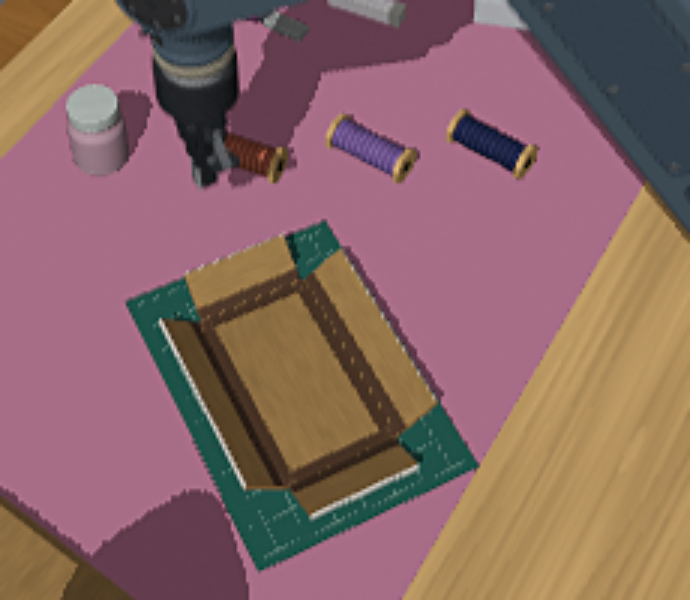

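The right-hand fingertip is at crop (205,180), outside the right wall and clear of the spools. I'll fold the right wall now.

>>> {"fn": "carry_out", "kwargs": {
  "targets": [
    [[0,0,4,0,0,0,0],[0,0,8,0,0,0,0],[0,0,8,0,0,0,0],[0,-2,8,0,0,0,0],[0,-3.8,8,0,0,0,0],[0,-3.9,7.2,0,0,0,0],[0,-4.1,6.5,0,0,0,0],[0,-4.6,5.7,0,0,0,0],[0,-5.4,5.1,0,0,0,0],[0,-6.3,4.9,0,0,0,0],[0,-6.8,4.9,0,0,0,0],[0,-6.8,4.9,0,0,0,0]]
  ]
}}

```text
t: 3.25
tcp_pos: [0.5747, 0.2416, 0.0677]
tool_rot: [0.875, 0.485, 0.006, 0.005]
force: [3.4, -13.0, 20.6]
finger_gap: -0.002
gripper_force: 11.0
```

```bash
python3 -c "
from h import *
tray()
im,_=snap('side');cv2.imwrite('pics/s2.png',cv2.resize(im[150:350,150:380,::-1],(690,600)))"
```

```text
t 3.25 tray [  -0.7 -125.3   67.7] tilt [ 0.016 -0.003] yaw 58.0 F [  3.4 -13.   20.6] gap -0.002 11.0
```

View pics/s2.png

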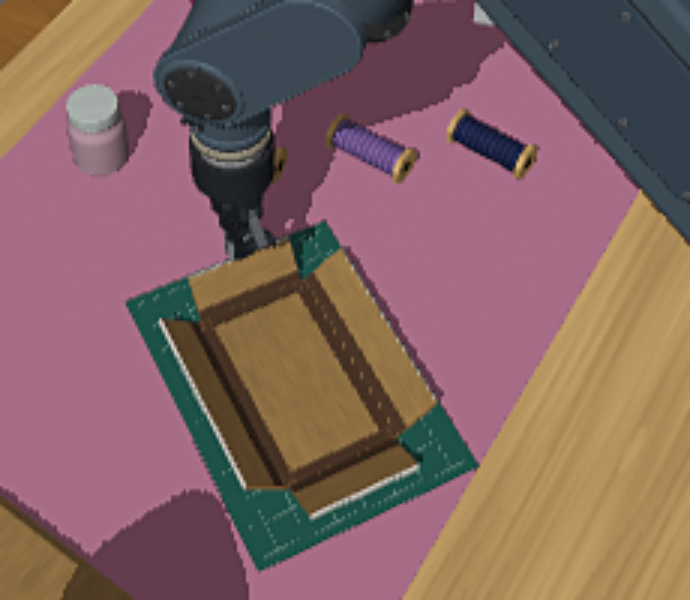

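The finger seems to be pressing on the wall rather than lifting it: the force is upward and the wall is still sloped outward at crop (240,270). I'll back out, take a reading, and redo it more slowly.

>>> {"fn": "carry_out", "kwargs": {
  "targets": [
    [[0,1,-2,0,0,0,0],[0,4,-3,0,0,0,0],[0,6.8,-3,0,0,0,0],[0,6.8,-1,0,0,0,0],[0,6.8,0,0,0,0,0],[0,6.8,1.5,0,0,0,0],[0,6.8,2.5,0,0,0,0],[0,6.8,3.1,0,0,0,0],[0,6.8,3.1,0,0,0,0],[0,6.8,3.1,0,0,0,0]]
  ]
}}

```text
t: 4.13
tcp_pos: [0.6253, 0.208, 0.03]
tool_rot: [0.875, 0.484, -0.001, -0.0]
force: [-0.2, -0.3, 0.3]
finger_gap: 0.002
gripper_force: 0.0
```

```bash
python3 -c "
from h import *
tray()
im,_=snap('side');cv2.imwrite('pics/s3.png',cv2.resize(im[170:290,190:330,::-1],(700,600)))"
```

```text
t 4.13 tray [  -2.2 -186.    30. ] tilt [-0.001 -0.   ] yaw 57.8 F [-0.2 -0.3  0.3] gap 0.002 0.0
```

View pics/s3.png

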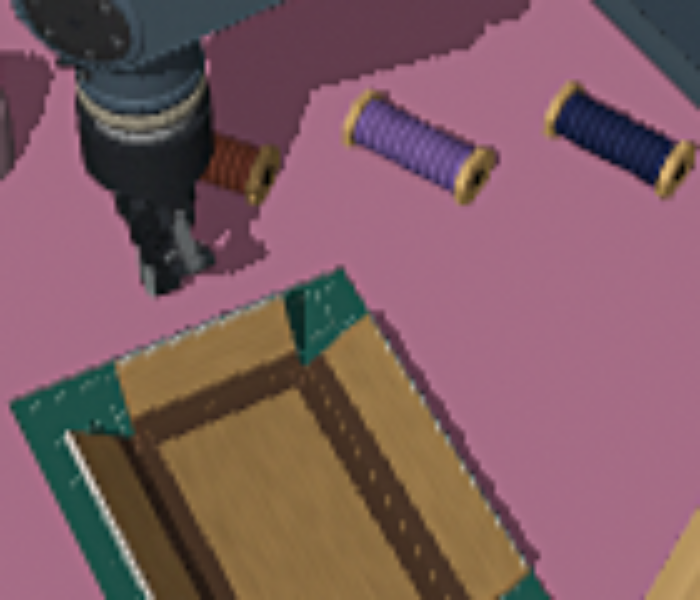

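>>> {"fn": "carry_out", "kwargs": {
  "targets": [
    [[0.2,0,0.3,0,0,0,0],[0.2,-1,0.3,0,0,0,0],[0.2,-2,0.3,0,0,0,0],[0.2,-3,0.3,0,0,0,0],[0.2,-3.6,0.3,0,0,0,0],[0.2,-3.6,0.3,0,0,0,0]]
  ]
}}

```text
t: 4.68
tcp_pos: [0.5941, 0.2297, 0.0273]
tool_rot: [0.875, 0.484, -0.001, -0.0]
force: [-0.1, 0.4, 0.3]
finger_gap: 0.0
gripper_force: 0.0
```

>>> {"fn": "carry_out", "kwargs": {
  "targets": [
    [[0,0,-0.4,0,0,0,0],[0,0,-0.8,0,0,0,0],[0,0,-1.2,0,0,0,0],[0,0,-1.2,0,0,0,0]]
  ]
}}

```text
t: 5.02
tcp_pos: [0.5979, 0.2284, 0.0406]
tool_rot: [0.876, 0.483, 0.001, 0.0]
force: [0.2, -0.2, -0.1]
finger_gap: -0.0
gripper_force: 0.0
```

```bash
python3 -c "
from h import *
tray()
im,_=snap('side');cv2.imwrite('pics/s4.png',cv2.resize(im[170:290,190:330,::-1],(700,600)))"
```

```text
t 5.02 tray [   0.5 -152.    40.6] tilt [0.003 0.   ] yaw 57.8 F [ 0.2 -0.2 -0.1] gap -0.0 0.0
```

View pics/s4.png

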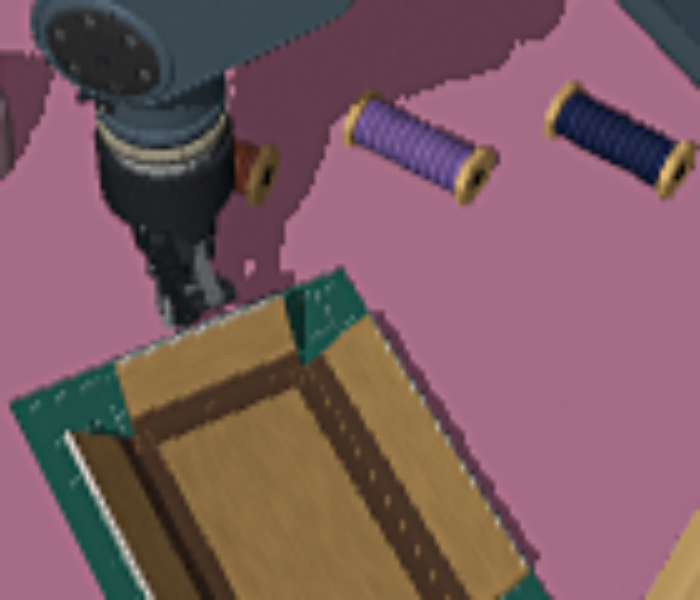

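The finger is still outside the wall edge, with its tip at crop (195,320) and no contact. So the tip is narrower than I assumed. I'll go in lower and deeper.

>>> {"fn": "carry_out", "kwargs": {
  "targets": [
    [[0,0,0.7,0,0,0,0],[0,0,1.3,0,0,0,0],[0,0,1.3,0,0,0,0],[0,-0.5,1.3,0,0,0,0],[0,-1,1.3,0,0,0,0],[0,-1.5,1.3,0,0,0,0],[0,-1.5,1.3,0,0,0,0]]
  ]
}}

```text
t: 5.65
tcp_pos: [0.5851, 0.2358, 0.0284]
tool_rot: [0.875, 0.484, 0.001, 0.002]
force: [1.5, -5.5, 7.6]
finger_gap: -0.0
gripper_force: 4.3
```

>>> {"fn": "carry_out", "kwargs": {
  "targets": [
    [[0,0,-0.4,0,0,0,0],[0,0,-0.8,0,0,0,0],[0,0,-1.2,0,0,0,0],[0,0,-1.6,0,0,0,0],[0,0,-1.6,0,0,0,0]]
  ]
}}

```text
t: 6.07
tcp_pos: [0.5841, 0.2369, 0.0431]
tool_rot: [0.875, 0.483, 0.001, 0.0]
force: [-0.7, 0.2, -0.9]
finger_gap: -0.001
gripper_force: 0.0
```

```bash
python3 -c "
from h import *
tray()
im,_=snap('side');cv2.imwrite('pics/s5.png',cv2.resize(im[170:290,190:330,::-1],(700,600)))"
```

```text
t 6.07 tray [   0.3 -135.8   43.1] tilt [0.001 0.   ] yaw 57.8 F [-0.7  0.2 -0.9] gap -0.001 0.0
```

View pics/s5.png

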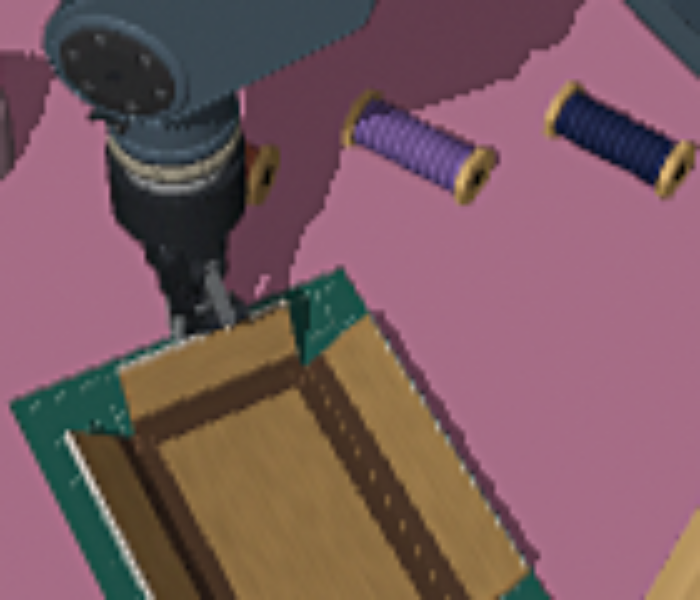

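```bash
python3 -c "
from h import *
c=lambda p:((proj('side',p)-[190,170])*5).round(0).tolist()
s=manip.sense();p=s['tcp_pos'];print('tcp,tip19,tip25',c(np.array([p,p-[0,0,.019],p-[0,0,.025]])))
for th in (20,30,40,50):
  t=np.radians(th);s_=.05*np.cos(t);z=.005+.05*np.sin(t)
  print(th,c([[*(O-Y*(.097+s_)+X*x),z] for x in (-.053,.053)]))
  s_=.05*np.cos(t)+.057
  print('near',c([[*(O-X*s_+Y*x),z] for x in (-.096,.096)]))
p=np.array([.5747,.2416,.0677]);print('old',((proj('side',[p,p-[0,0,.019]])-[150,150])*3).round())
"
```

```text
tcp,tip19,tip25 [[187.0, 316.0], [189.0, 334.0], [189.0, 340.0]]
20 [[264.0, 293.0], [101.0, 359.0]]
near [[376.0, 320.0], [537.0, 576.0]]
30 [[267.0, 290.0], [103.0, 356.0]]
near [[371.0, 315.0], [532.0, 571.0]]
40 [[270.0, 289.0], [105.0, 355.0]]
near [[364.0, 311.0], [525.0, 568.0]]
50 [[274.0, 290.0], [109.0, 357.0]]
near [[354.0, 309.0], [515.0, 567.0]]
old [[237. 242.]
 [237. 253.]]
```

The side view looks along the right wall's swing, so it barely shows its angle. Its corners have moved from (275,295) and (117,353) to (285,303) and (118,368), which means the wall has risen to about 60 degrees. In the first stroke the finger had slipped over the wall's top. I'll push it in horizontally at low height, checking the force.

>>> {"fn": "carry_out", "kwargs": {
  "targets": [
    [[0,-0.4,0,0,0,0,0],[0,-0.8,0,0,0,0,0],[0,-1.2,0,0,0,0,0],[0,-1.6,0,0,0,0,0],[0,-1.6,0,0,0,0,0]]
  ]
}}

```text
t: 6.53
tcp_pos: [0.5693, 0.2456, 0.0422]
tool_rot: [0.875, 0.484, -0.0, -0.0]
force: [0.3, 0.5, 0.3]
finger_gap: -0.001
gripper_force: 0.0
```

>>> {"fn": "carry_out", "kwargs": {
  "targets": [
    [[0,-0.3,0,0,0,0,0],[0,-0.5,0,0,0,0,0],[0,-0.5,0,0,0,0,0]]
  ]
}}

```text
t: 6.78
tcp_pos: [0.5656, 0.248, 0.0423]
tool_rot: [0.875, 0.483, -0.0, -0.0]
force: [1.1, 1.0, 0.0]
finger_gap: -0.001
gripper_force: 0.0
```

```bash
python3 -c "
from h import *
tray()"
```

```text
t 6.78 tray [  -0.2 -114.3   42.3] tilt [-0.001  0.   ] yaw 57.8 F [1.1 1.  0. ] gap -0.001 0.0
```

>>> {"fn": "carry_out", "kwargs": {
  "targets": [
    [[0,-0.2,0,0,0,0,0],[0,-0.4,0,0,0,0,0],[0,-0.4,0,0,0,0,0]]
  ]
}}

```text
t: 7.03
tcp_pos: [0.564, 0.2491, 0.0424]
tool_rot: [0.875, 0.484, 0.001, 0.001]
force: [3.8, -3.6, -1.1]
finger_gap: -0.001
gripper_force: 2.4
```

>>> {"fn": "carry_out", "kwargs": {
  "targets": [
    [[0,-0.2,0,0,0,0,0],[0,-0.2,0,0,0,0,0]]
  ]
}}

```text
t: 7.2
tcp_pos: [0.564, 0.2492, 0.0424]
tool_rot: [0.875, 0.484, 0.002, 0.002]
force: [6.4, -7.2, -1.8]
finger_gap: -0.002
gripper_force: 4.4
```

>>> {"fn": "carry_out", "kwargs": {
  "targets": [
    [[0,-0.1,0,0,0,0,0],[0,-0.2,0,0,0,0,0]]
  ]
}}

```text
t: 7.37
tcp_pos: [0.5638, 0.2495, 0.0425]
tool_rot: [0.875, 0.484, 0.003, 0.003]
force: [10.3, -12.2, -5.2]
finger_gap: 0.003
gripper_force: 7.3
```

```bash
python3 -c "
from h import *
tray()
im,_=snap('top');cv2.imwrite('pics/t6.png',cv2.resize(im[155:305,95:245,::-1],(600,600),interpolation=cv2.INTER_CUBIC))
c=lambda p:((proj('top',p)-[95,155])*4).round(0).tolist()
for y in (-.097,.097): print('hinge+top upright',c([[*(O+Y*y+X*x),z] for z in (.007,.055) for x in (-.053,.053)]))
"
```

```text
t 7.37 tray [ 1.00e-01 -1.12e+02  4.25e+01] tilt [ 0.009 -0.003] yaw 57.9 F [ 10.3 -12.2  -5.2] gap 0.003 7.3
hinge+top upright [[420.0, 222.0], [297.0, 144.0], [409.0, 215.0], [281.0, 133.0]]
hinge+top upright [[267.0, 456.0], [143.0, 374.0], [249.0, 459.0], [120.0, 373.0]]
```

View pics/t6.png

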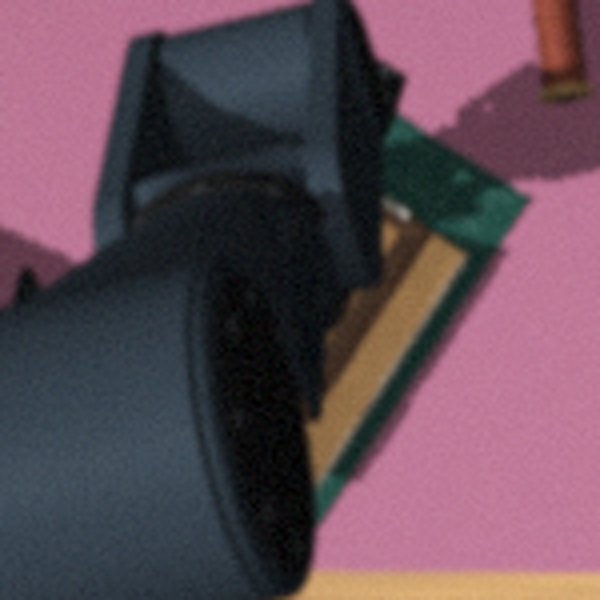

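The right wall is upright and at its stop. In the top crop its white top edge ends at (405,212), against a predicted (409,215), and the force rises at tray Y = -112. The near wall is next.

>>> {"fn": "carry_out", "kwargs": {
  "targets": [
    [[0,3,0,0,0,0,0],[0,6,-2,0,0,0,0],[0,8,-5,0,0,0,0],[-4,8,-6,0,0,0,0],[-8,8,-6,0,0,0,0],[-12,6.5,-6,0,0,0,0],[-14,3,-6,0,0,0,0],[-14,-1,-6,0,0,0,0],[-14,-5,-6,0,0,0,0],[-14,-9,-6,0,0,0,0],[-14,-10.6,-6,0,0,0,0],[-14,-10.6,-6,0,0,0,0]]
  ]
}}

```text
t: 8.42
tcp_pos: [0.389, 0.1909, 0.1022]
tool_rot: [0.875, 0.485, -0.003, -0.001]
force: [-0.0, 0.1, -0.1]
finger_gap: -0.003
gripper_force: 0.0
```

>>> {"fn": "carry_out", "kwargs": {
  "targets": [
    [[0,0,0,0,0,0,0],[0,0,3.5,0,0,0,0],[0,0,6,0,0,0,0],[0,0,6.9,0,0,0,0],[0,0,6.9,0,0,0,0]]
  ]
}}

```text
t: 8.83
tcp_pos: [0.3956, 0.1893, 0.0315]
tool_rot: [0.876, 0.483, -0.001, -0.0]
force: [0.7, 0.2, 0.2]
finger_gap: 0.004
gripper_force: 0.0
```

```bash
python3 -c "
from h import *
tray()"
```

```text
t 8.83 tray [-140.4   -1.7   31.5] tilt [-0.003 -0.001] yaw 57.7 F [0.7 0.2 0.2] gap 0.004 0.0
```

>>> {"fn": "carry_out", "kwargs": {
  "targets": [
    [[1,0,0,0,0,0,0],[2,0,0,0,0,0,0],[3,0,0,0,0,0,0],[3.8,0,0,0,0,0,0],[3.8,0,0,0,0,0,0],[4,0,-0.6,0,0,0,0],[4.1,0,-1.2,0,0,0,0],[4.2,0,-1.7,0,0,0,0],[4.5,0,-1.9,0,0,0,0],[4.8,0,-2.1,0,0,0,0],[4.8,0,-2.1,0,0,0,0]]
  ]
}}

```text
t: 9.75
tcp_pos: [0.4217, 0.2312, 0.0551]
tool_rot: [0.875, 0.483, 0.001, 0.0]
force: [-0.8, -0.4, 0.5]
finger_gap: 0.002
gripper_force: 0.1
```

>>> {"fn": "carry_out", "kwargs": {
  "targets": [
    [[0.4,0,-0.1,0,0,0,0],[0.8,0,-0.2,0,0,0,0],[1.2,0,-0.2,0,0,0,0],[1.6,0,-0.2,0,0,0,0],[1.8,0,-0.2,0,0,0,0],[1.8,0,-0.2,0,0,0,0]]
  ]
}}

```text
t: 10.25
tcp_pos: [0.4309, 0.2464, 0.0562]
tool_rot: [0.875, 0.484, 0.001, 0.0]
force: [0.6, -0.2, -0.6]
finger_gap: 0.001
gripper_force: 0.0
```

```bash
python3 -c "
from h import *
tray()
im,_=snap('side');cv2.imwrite('pics/s7.png',cv2.resize(im[170:330,190:330,::-1],(525,600)))
c=lambda p:((proj('side',p)-[190,170])*3.75).round(0).tolist()
for th in (30,50,70,90):
  t=np.radians(th);s_=.05*np.cos(t)+.057;z=.005+.05*np.sin(t)
  print(th,c([[*(O-X*s_+Y*x),z] for x in (-.096,.096)]))
"
```

```text
t 10.25 tray [-73.3  -1.1  56.2] tilt [0.001 0.   ] yaw 57.8 F [ 0.6 -0.2 -0.6] gap 0.001 0.0
30 [[278.0, 236.0], [399.0, 428.0]]
50 [[266.0, 231.0], [386.0, 425.0]]
70 [[248.0, 232.0], [369.0, 427.0]]
90 [[229.0, 238.0], [348.0, 435.0]]
```

View pics/s7.png

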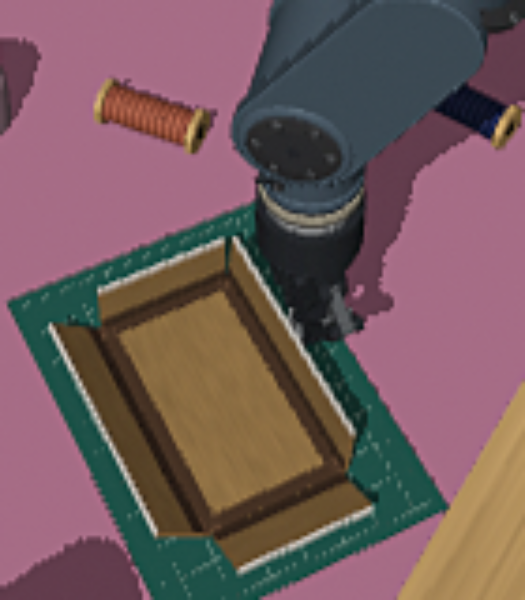

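The near wall's top edge runs from (233,237) to (355,437), about 85 degrees, and the right wall stands upright. I'll push the near wall to its stop.

>>> {"fn": "carry_out", "kwargs": {
  "targets": [
    [[0.2,0,0,0,0,0,0],[0.4,0,0,0,0,0,0],[0.4,0,0,0,0,0,0]]
  ]
}}

```text
t: 10.55
tcp_pos: [0.4325, 0.2494, 0.0563]
tool_rot: [0.875, 0.483, 0.0, -0.0]
force: [0.3, -0.4, -0.7]
finger_gap: 0.003
gripper_force: 0.0
```

>>> {"fn": "carry_out", "kwargs": {
  "targets": [
    [[0.2,0,0,0,0,0,0],[0.2,0,0,0,0,0,0]]
  ]
}}

```text
t: 10.72
tcp_pos: [0.4328, 0.2502, 0.0563]
tool_rot: [0.875, 0.484, -0.001, 0.0]
force: [-0.9, -3.9, 1.7]
finger_gap: 0.002
gripper_force: 1.9
```

```bash
python3 -c "
from h import *
tray()"
```

```text
t 10.72 tray [-69.   -0.7  56.3] tilt [-0.002 -0.001] yaw 57.8 F [-0.9 -3.9  1.7] gap 0.002 1.9
```

>>> {"fn": "carry_out", "kwargs": {
  "targets": [
    [[0.2,0,0,0,0,0,0],[0.2,0,0,0,0,0,0],[-1.5,0,-0.5,0,0,0,0],[-2,0,-4,0,0,0,0],[-2,0,-7.5,0,0,0,0],[1,-3,-8,0,0,0,0],[3,-6.5,-8,0,0,0,0],[5,-10,-8,0,0,0,0],[6.8,-13.5,-8,0,0,0,0],[6.8,-17,-8,0,0,0,0],[6.8,-18.7,-8,0,0,0,0],[6.8,-18.7,-8,0,0,0,0]]
  ]
}}

```text
t: 11.72
tcp_pos: [0.3077, 0.4098, 0.1363]
tool_rot: [0.874, 0.485, -0.001, -0.0]
force: [0.2, -0.7, 0.8]
finger_gap: 0.003
gripper_force: 0.0
```

>>> {"fn": "carry_out", "kwargs": {
  "targets": [
    [[0,0,0,0,0,0,0],[0,0,3.5,0,0,0,0],[0,0,7,0,0,0,0],[0,0,10,0,0,0,0],[0,0,10.3,0,0,0,0],[0,0,10.3,0,0,0,0]]
  ]
}}

```text
t: 12.22
tcp_pos: [0.3118, 0.4068, 0.0319]
tool_rot: [0.876, 0.482, -0.002, 0.0]
force: [-0.7, -0.3, 0.6]
finger_gap: -0.0
gripper_force: 0.0
```

```bash
python3 -c "
from h import *
tray()"
```

```text
t 12.22 tray [ -1.  185.1  31.9] tilt [-0.003 -0.002] yaw 57.7 F [-0.7 -0.3  0.6] gap -0.0 0.0
```

>>> {"fn": "carry_out", "kwargs": {
  "targets": [
    [[0,1,0,0,0,0,0],[0,2,0,0,0,0,0],[0,3,0,0,0,0,0],[0,4,0,0,0,0,0],[0,4.1,0,0,0,0,0],[0,4.2,-0.6,0,0,0,0],[0,4.3,-1.2,0,0,0,0],[0,4.5,-1.7,0,0,0,0],[0,4.8,-1.9,0,0,0,0],[0,5.1,-2.1,0,0,0,0],[0,5.1,-2.1,0,0,0,0]]
  ]
}}

```text
t: 13.13
tcp_pos: [0.3558, 0.3815, 0.0568]
tool_rot: [0.876, 0.482, 0.002, -0.001]
force: [-5.8, 4.2, 10.4]
finger_gap: -0.003
gripper_force: 5.0
```

>>> {"fn": "carry_out", "kwargs": {
  "targets": [
    [[0,0.4,-0.1,0,0,0,0],[0,0.8,-0.2,0,0,0,0],[0,1.2,-0.2,0,0,0,0],[0,1.6,-0.2,0,0,0,0],[0,1.9,-0.2,0,0,0,0],[0,1.9,-0.2,0,0,0,0]]
  ]
}}

```text
t: 13.63
tcp_pos: [0.3717, 0.3701, 0.0561]
tool_rot: [0.876, 0.483, 0.0, 0.0]
force: [0.5, 0.6, -0.4]
finger_gap: -0.0
gripper_force: 0.0
```

>>> {"fn": "carry_out", "kwargs": {
  "targets": [
    [[0,0.2,0,0,0,0,0],[0,0.3,0,0,0,0,0],[0,0.3,0,0,0,0,0]]
  ]
}}

```text
t: 13.88
tcp_pos: [0.3731, 0.3689, 0.0561]
tool_rot: [0.875, 0.483, -0.0, 0.0]
force: [0.1, 0.2, 0.2]
finger_gap: 0.002
gripper_force: 0.0
```

```bash
python3 -c "
from h import *
tray()"
```

```text
t 13.88 tray [ -0.4 113.1  56.1] tilt [-0. -0.] yaw 57.8 F [0.1 0.2 0.2] gap 0.002 0.0
```

```bash
python3 -c "
from h import *
im,_=snap('side');cv2.imwrite('pics/s8.png',cv2.resize(im[190:330,190:330,::-1],(600,600)))
c=lambda p:((proj('side',p)-[190,190])*30/7).round(0).tolist()
for th in (20,40,60,75,90):
  t=np.radians(th);s_=.05*np.cos(t)+.097;z=.005+.05*np.sin(t)
  print(th,c([[*(O+Y*s_+X*x),z] for x in (-.053,.053)]))
"
```

```text
20 [[427.0, 502.0], [274.0, 574.0]]
40 [[421.0, 479.0], [267.0, 551.0]]
60 [[412.0, 453.0], [257.0, 524.0]]
75 [[403.0, 433.0], [248.0, 504.0]]
90 [[393.0, 415.0], [239.0, 485.0]]
```

View pics/s8.png

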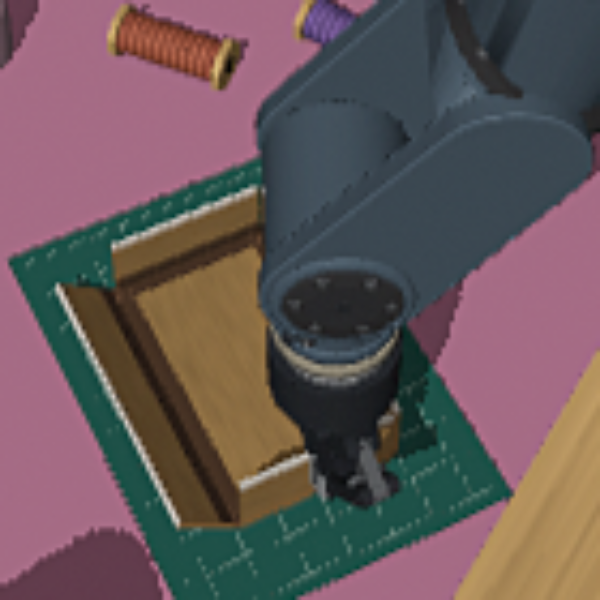

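The left wall is upright, with its corner at (240,487) against a predicted (239,485). I'll seat it against its stop, then do the far wall.

>>> {"fn": "carry_out", "kwargs": {
  "targets": [
    [[0,0.2,0,0,0,0,0],[0,0.4,0,0,0,0,0],[0,0.4,0,0,0,0,0]]
  ]
}}

```text
t: 14.18
tcp_pos: [0.3737, 0.3685, 0.0562]
tool_rot: [0.876, 0.482, -0.002, -0.002]
force: [-7.9, 9.8, 1.4]
finger_gap: 0.0
gripper_force: 6.3
```

>>> {"fn": "carry_out", "kwargs": {
  "targets": [
    [[0,-1.5,-0.5,0,0,0,0],[0,-2.5,-4,0,0,0,0],[1,-2.5,-7.5,0,0,0,0],[4,-1,-8,0,0,0,0],[7,1.5,-8,0,0,0,0],[10,4,-8,0,0,0,0],[13,6.5,-8,0,0,0,0],[14.5,9.5,-8,0,0,0,0],[14.5,11,-5,0,0,0,0],[14.5,11,-1.5,0,0,0,0],[14.5,11,1.5,0,0,0,0],[14.5,11,2.3,0,0,0,0]]
  ]
}}

```text
t: 15.18
tcp_pos: [0.5438, 0.4286, 0.0275]
tool_rot: [0.876, 0.483, -0.005, 0.0]
force: [-1.6, -1.0, 0.1]
finger_gap: 0.005
gripper_force: 0.0
```

>>> {"fn": "carry_out", "kwargs": {
  "targets": [
    [[0,0,0,0,0,0,0],[0,0,0,0,0,0,0]]
  ]
}}

```text
t: 15.35
tcp_pos: [0.547, 0.4314, 0.0336]
tool_rot: [0.875, 0.484, 0.0, 0.0]
force: [0.5, 0.1, 1.2]
finger_gap: 0.001
gripper_force: 0.0
```

```bash
python3 -c "
from h import *
tray()"
```

```text
t 15.35 tray [145.1  -0.8  33.6] tilt [0. 0.] yaw 57.8 F [0.5 0.1 1.2] gap 0.001 0.0
```

>>> {"fn": "carry_out", "kwargs": {
  "targets": [
    [[-1,0,0,0,0,0,0],[-2,0,0,0,0,0,0],[-3,0,0,0,0,0,0],[-4,0,0,0,0,0,0],[-4.3,0,0,0,0,0,0],[-4.3,0,0,0,0,0,0],[-4.5,0,-0.6,0,0,0,0],[-4.6,0,-1.2,0,0,0,0],[-4.7,0,-1.7,0,0,0,0],[-5,0,-1.9,0,0,0,0],[-5.3,0,-2.1,0,0,0,0],[-5.3,0,-2.1,0,0,0,0]]
  ]
}}

```text
t: 16.35
tcp_pos: [0.5187, 0.3861, 0.055]
tool_rot: [0.875, 0.483, 0.0, 0.0]
force: [1.3, 1.6, 1.2]
finger_gap: -0.0
gripper_force: 0.6
```

>>> {"fn": "carry_out", "kwargs": {
  "targets": [
    [[-0.4,0,-0.1,0,0,0,0],[-0.8,0,-0.2,0,0,0,0],[-1.2,0,-0.2,0,0,0,0],[-1.6,0,-0.2,0,0,0,0],[-2,0,-0.2,0,0,0,0],[-2,0,-0.2,0,0,0,0]]
  ]
}}

```text
t: 16.85
tcp_pos: [0.5073, 0.3686, 0.0561]
tool_rot: [0.876, 0.483, -0.001, -0.0]
force: [0.5, -0.2, 0.1]
finger_gap: -0.001
gripper_force: 0.3
```

>>> {"fn": "carry_out", "kwargs": {
  "targets": [
    [[-0.2,0,0,0,0,0,0],[-0.3,0,0,0,0,0,0],[-0.3,0,0,0,0,0,0]]
  ]
}}

```text
t: 17.1
tcp_pos: [0.5073, 0.3684, 0.0562]
tool_rot: [0.876, 0.483, 0.002, -0.001]
force: [1.9, 5.5, -3.3]
finger_gap: 0.002
gripper_force: 3.0
```

```bash
python3 -c "
from h import *
tray()"
```

```text
t 17.1 tray [70.7 -0.8 56.2] tilt [0.003 0.003] yaw 57.8 F [ 1.9  5.5 -3.3] gap 0.002 3.0
```

>>> {"fn": "carry_out", "kwargs": {
  "targets": [
    [[-0.1,0,0,0,0,0,0],[-0.2,0,0,0,0,0,0],[1,0,0,0,0,0,0],[2,0,-2,0,0,0,0],[2,0,-6,0,0,0,0],[2,0,-10,0,0,0,0],[2,0,-14,0,0,0,0],[2,0,-14,0,0,0,0]]
  ]
}}

```text
t: 17.77
tcp_pos: [0.5209, 0.3857, 0.2048]
tool_rot: [0.875, 0.484, 0.007, 0.001]
force: [1.1, 0.3, 0.6]
finger_gap: 0.002
gripper_force: 0.0
```

```bash
python3 -c "
from h import *
tray();print(move([.659,.115,.20],7))"
```

```text
t 17.77 tray [ 92.5  -3.  204.8] tilt [0.013 0.006] yaw 57.8 F [1.1 0.3 0.6] gap 0.002 0.0
[np.float64(-15.6), np.float64(26.1), np.float64(0.5), np.float64(0.0), np.float64(-1.0), np.float64(51.0)]
```

>>> {"fn": "carry_out", "kwargs": {
  "targets": [
    [[-2,3.3,0,0,0,7,6],[-4,6.6,0,0,0,14,6],[-6,10,0,0,0,21,6],[-8,13.3,0,0,0,28,6],[-10,16.6,0,0,0,35,6],[-12,20,0,0,0,42,6],[-14,23.3,0,0,0,49,6],[-15.6,26.1,0,0,0,51,6],[-15.6,26.1,0,0,0,51,6],[-15.6,26.1,0,0,0,51,6]]
  ]
}}

```text
t: 18.6
tcp_pos: [0.6548, 0.1103, 0.1954]
tool_rot: [0.998, 0.058, -0.001, 0.0]
force: [-0.3, -0.1, 0.1]
finger_gap: 0.702
gripper_force: 0.0
```

```bash
cat >> h.py <<'E'
def look(n):
    im,h=snap(n);H,S,V=[h[:,:,k].astype(int) for k in range(3)]
    fg=~((H>150)&(H<178)&(S>50))
    for b in blobs(fg,60,box=(60,96,480,294) if n=="top" else (150,90,400,330)):
        c,wh,an=rect(n,b,.015 if n=="top" else .019)
        if 60<wh[0]<330: print(n,c.round(3),wh,round(an,1))
    return im
E
python3 -c "
from h import *
tray();s=look('side');t=look('top')
a=cv2.resize(s[180:330,190:330],(560,600));cv2.imwrite('pics/s9.png',a[:,:,::-1])
print(move([.659,.115,.1],7))"
```

```text
t 18.6 tray [ -69.1 -263.1  195.4] tilt [-0.002 -0.   ] yaw 6.6 F [-0.3 -0.1  0.1] gap 0.702 0.0
side [0.592 0.565] (65.0, 29.1) -5.8
side [0.659 0.113] (103.9, 48.6) 8.3
side [0.546 0.039] (106.6, 49.0) -3.8
side [ 0.439 -0.034] (103.7, 50.6) -4.9
side [0.81  0.165] (126.9, 55.5) -49.4
side [ 0.657 -0.148] (95.2, 37.2) 5.7
side [ 0.712 -0.306] (85.9, 80.0) -83.3
top [ 0.438 -0.031] (94.9, 38.8) -4.6
top [0.545 0.04 ] (95.3, 37.3) -3.6
top [ 0.472 -0.308] (214.1, 168.8) 19.6
top [ 0.537 -0.542] (207.2, 58.7) -4.4
top [ 0.658 -0.153] (92.3, 26.5) 5.7
top [ 0.712 -0.305] (76.3, 64.5) 3.3
top [0.84  0.442] (201.9, 108.5) -73.1
[np.float64(0.6), np.float64(-0.1), np.float64(9.6), np.float64(-0.0), np.float64(0.0), np.float64(-0.0)]
```

View pics/s9.png

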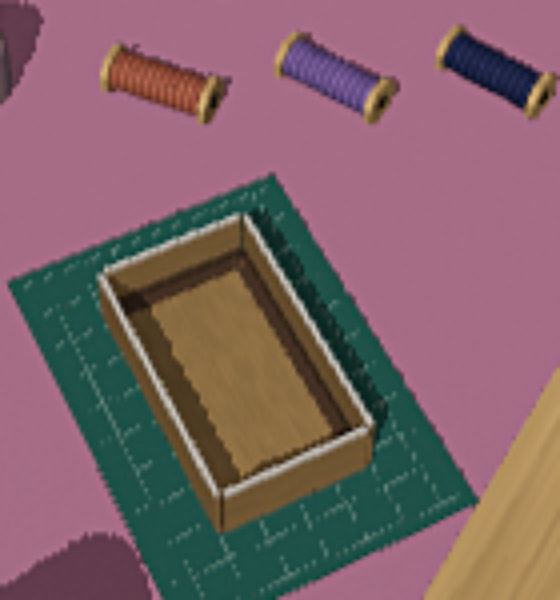

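All four walls stand upright and form a closed box with its rim corners at (103,275), (243,215), (372,430) and (222,492). I'll pick the red spool next.

>>> {"fn": "carry_out", "kwargs": {
  "targets": [
    [[0.5,-0.1,4,0,0,0,6],[0.5,-0.1,8,0,0,0,6],[0.5,-0.1,12,0,0,0,6],[0.5,-0.1,15,0,0,0,6],[0.5,-0.1,17,0,0,0,6],[0.5,-0.1,17,0,0,0,6],[0.5,-0.1,17,0,0,0,3],[0.5,-0.1,17,0,0,0,2],[0.5,-0.1,17,0,0,0,2],[0.5,-0.1,17,0,0,0,2],[0.5,-0.1,17,0,0,0,2],[0.5,-0.1,17,0,0,0,2]]
  ],
  "force": 50
}}

```text
t: 19.7
tcp_pos: [0.6609, 0.1146, 0.0284]
tool_rot: [0.998, 0.059, 0.002, -0.0]
force: [-1.0, 1.4, 6.7]
finger_gap: 0.356
gripper_force: 35.4
```

>>> {"fn": "carry_out", "kwargs": {
  "targets": [
    [[0,0,-1,0,0,0,2],[0,0,-4,0,0,0,2],[0,0,-8,0,0,0,2],[0,0,-12,0,0,0,2],[0,0,-12,0,0,0,2]]
  ]
}}

```text
t: 20.12
tcp_pos: [0.6651, 0.1142, 0.1557]
tool_rot: [0.998, 0.059, 0.008, 0.001]
force: [1.3, -0.2, 0.7]
finger_gap: 0.36
gripper_force: 53.3
```

```bash
python3 -c "
from h import *
tray();look('side');print(move([*(O-Y*.057),.146],57.8))"
```

```text
t 20.12 tray [ -60.4 -269.7  155.7] tilt [ 0.017 -0.   ] yaw 6.8 F [ 1.3 -0.2  0.7] gap 0.36 53.3
side [0.592 0.565] (65.0, 29.0) -5.5
side [0.546 0.039] (106.6, 49.0) -3.8
side [ 0.439 -0.034] (103.7, 50.6) -4.9
side [0.809 0.164] (127.8, 57.0) -45.3
side [ 0.656 -0.147] (94.9, 39.2) 6.6
side [ 0.711 -0.305] (82.6, 81.1) -85.6
[np.float64(-12.6), np.float64(-18.1), np.float64(0.5), np.float64(0.0), np.float64(-1.0), np.float64(-51.0)]
```

>>> {"fn": "carry_out", "kwargs": {
  "targets": [
    [[-1.6,-2.3,0,0,0,-7,2],[-3.2,-4.6,0,0,0,-14,2],[-4.8,-6.9,0,0,0,-21,2],[-6.4,-9.2,0,0,0,-28,2],[-8,-11.5,0,0,0,-35,2],[-9.6,-13.8,0,0,0,-42,2],[-11.2,-16.1,0,0,0,-49,2],[-12.6,-18.1,0,0,0,-51,2],[-12.6,-18.1,0,0,0,-51,2],[-12.6,-18.1,0,0,0,-51,2]]
  ],
  "force": 80
}}

```text
t: 21.0
tcp_pos: [0.5111, 0.2796, 0.1454]
tool_rot: [0.875, 0.484, -0.001, -0.0]
force: [0.2, 0.2, -1.0]
finger_gap: 0.344
gripper_force: 81.1
```

```bash
python3 -c "
from h import *
tray();print(move([*(O-Y*.057),.037],57.8))"
```

```text
t 21.0 tray [ -2.5 -51.3 145.4] tilt [-0.003 -0.001] yaw 57.9 F [ 0.2  0.2 -1. ] gap 0.344 81.1
[np.float64(0.3), np.float64(0.6), np.float64(10.8), np.float64(-0.0), np.float64(0.0), np.float64(0.0)]
```

>>> {"fn": "carry_out", "kwargs": {
  "targets": [
    [[0.3,0.6,0,0,0,0,2],[0.3,0.6,3.5,0,0,0,2],[0.3,0.6,7,0,0,0,2],[0.3,0.6,9.5,0,0,0,2],[0.3,0.6,10.3,0,0,0,2],[0.3,0.6,10.8,0,0,0,2],[0.3,0.6,10.8,0,0,0,2]]
  ]
}}

```text
t: 21.58
tcp_pos: [0.5207, 0.2776, 0.0377]
tool_rot: [0.876, 0.483, -0.0, 0.0]
force: [0.0, 0.3, -1.6]
finger_gap: 0.344
gripper_force: 81.2
```

```bash
python3 -c "
from h import *
tray()"
```

```text
t 21.58 tray [  1.  -60.4  37.7] tilt [-0. -0.] yaw 57.7 F [ 0.   0.3 -1.6] gap 0.344 81.2
```

>>> {"fn": "carry_out", "kwargs": {
  "targets": [
    [[0,-0.4,0,0,0,0,2],[0,-0.4,0.2,0,0,0,2],[0,-0.4,0.2,0,0,0,4],[0,-0.4,0.2,0,0,0,4],[0,-0.4,0.2,0,0,0,4],[0,-0.4,0,0,0,0,4],[0,-0.4,-1,0,0,0,4],[0,-0.4,-4,0,0,0,4],[0,-0.4,-8,0,0,0,4],[0,-0.4,-12,0,0,0,6],[0,-0.4,-12,0,0,0,6]]
  ]
}}

```text
t: 22.5
tcp_pos: [0.5212, 0.2823, 0.1669]
tool_rot: [0.875, 0.484, 0.008, 0.002]
force: [1.0, 1.0, 0.3]
finger_gap: 0.7
gripper_force: 0.0
```

```bash
python3 -c "
from h import *
tray();print(move([.545,.0385,.15],-4));look('side')"
```

```text
t 22.5 tray [  5.2 -58.4 166.9] tilt [0.015 0.005] yaw 57.8 F [1.  1.  0.3] gap 0.7 0.0
[np.float64(-19.4), np.float64(15.0), np.float64(1.6), np.float64(0.0), np.float64(-1.0), np.float64(62.0)]
side [0.592 0.565] (65.0, 29.0) -5.5
side [0.812 0.167] (125.3, 55.1) -53.6
```

>>> {"fn": "carry_out", "kwargs": {
  "targets": [
    [[-2.4,1.9,0,0,0,7,6],[-4.8,3.8,0,0,0,14,6],[-7.2,5.6,0,0,0,21,6],[-9.6,7.5,0,0,0,28,6],[-12,9.4,0,0,0,35,6],[-14.4,11.2,0,0,0,42,6],[-16.8,13.1,0,0,0,49,6],[-19.2,15,0,0,0,56,6],[-19.2,15,0,0,0,62,6],[-19.2,15,0,0,0,62,6],[-19.2,15,0,0,0,62,6]]
  ]
}}

```text
t: 23.47
tcp_pos: [0.5403, 0.038, 0.1578]
tool_rot: [0.999, -0.036, -0.001, -0.0]
force: [-0.3, 0.1, 0.1]
finger_gap: 0.701
gripper_force: 0.0
```

```bash
python3 -c "
from h import *
tray();look('side');look('top');print(move([.545,.0385,.030],-4))
im,h=snap('side')
"
```

```text
t 23.47 tray [-191.3 -204.8  157.8] tilt [-0.002  0.001] yaw -4.1 F [-0.3  0.1  0.1] gap 0.701 0.0
side [0.592 0.565] (65.0, 29.0) -5.5
side [0.546 0.039] (106.6, 49.0) -3.8
side [ 0.439 -0.034] (103.7, 50.6) -4.9
side [0.809 0.164] (127.8, 57.0) -45.3
side [ 0.723 -0.07 ] (62.1, 26.8) -0.7
top [ 0.472 -0.308] (214.1, 168.8) 19.5
top [ 0.536 -0.542] (210.0, 58.7) -4.4
top [ 0.658 -0.152] (91.9, 24.3) 5.2
top [ 0.712 -0.306] (75.4, 65.4) 4.7
top [0.811 0.191] (66.2, 59.0) 7.7
top [0.84  0.442] (204.0, 109.4) -73.2
[np.float64(0.5), np.float64(0.0), np.float64(12.8), np.float64(-0.0), np.float64(0.0), np.float64(-0.0)]
```

>>> {"fn": "carry_out", "kwargs": {
  "targets": [
    [[0.4,0,4,0,0,0,6],[0.4,0,8,0,0,0,6],[0.4,0,11,0,0,0,6],[0.4,0,12.8,0,0,0,6],[0.4,0,12.8,0,0,0,6],[0.4,0,12.8,0,0,0,3],[0.4,0,12.8,0,0,0,2],[0.4,0,12.8,0,0,0,2],[0.4,0,12.8,0,0,0,2],[0.4,0,12.8,0,0,0,2],[0.4,0,12.8,0,0,0,2],[0.4,0,12.8,0,0,0,2]]
  ]
}}

```text
t: 24.62
tcp_pos: [0.5462, 0.0379, 0.0321]
tool_rot: [0.999, -0.036, 0.002, 0.0]
force: [0.2, 1.3, 7.1]
finger_gap: 0.344
gripper_force: 79.5
```

>>> {"fn": "carry_out", "kwargs": {
  "targets": [
    [[0,0,-1,0,0,0,2],[0,0,-4,0,0,0,2],[0,0,-8,0,0,0,2],[0,0,-12,0,0,0,2],[0,0,-12,0,0,0,2],[0,0,-12,0,0,0,2]]
  ]
}}

```text
t: 25.12
tcp_pos: [0.5467, 0.0376, 0.1536]
tool_rot: [0.999, -0.036, 0.003, 0.0]
force: [-0.5, 0.7, -1.1]
finger_gap: 0.338
gripper_force: 79.1
```

```bash
python3 -c "
from h import *
tray();print(move([*(O+Y*.056),.15],57.8))"
```

```text
t 25.12 tray [-188.3 -210.4  153.6] tilt [ 0.007 -0.001] yaw -4.2 F [-0.5  0.7 -1.1] gap 0.338 79.1
[np.float64(-14.7), np.float64(-29.1), np.float64(0.2), np.float64(0.0), np.float64(-0.0), np.float64(-62.0)]
```

>>> {"fn": "carry_out", "kwargs": {
  "targets": [
    [[-1.6,-3.2,0,0,0,-7,2],[-3.2,-6.4,0,0,0,-14,2],[-4.8,-9.6,0,0,0,-21,2],[-6.4,-12.8,0,0,0,-28,2],[-8,-16,0,0,0,-35,2],[-9.7,-19.3,0,0,0,-42,2],[-11.3,-22.5,0,0,0,-49,2],[-13,-25.8,0,0,0,-56,2],[-14.7,-29.1,0,0,0,-62,2],[-14.7,-29.1,0,0,0,-62,2],[-14.7,-29.1,0,0,0,-62,2],[-14.7,-29.1,0,0,0,-62,2]]
  ]
}}

```text
t: 26.12
tcp_pos: [0.4188, 0.3382, 0.1492]
tool_rot: [0.875, 0.483, -0.001, 0.0]
force: [-0.1, -0.7, -1.5]
finger_gap: 0.348
gripper_force: 79.1
```

```bash
python3 -c "
from h import *
tray();print(move([*(O+Y*.056),.041],57.8))"
```

```text
t 26.12 tray [ -2.1  58.1 149.2] tilt [-0.002 -0.002] yaw 57.8 F [-0.1 -0.7 -1.5] gap 0.348 79.1
[np.float64(0.2), np.float64(0.2), np.float64(10.8), np.float64(-0.0), np.float64(0.0), np.float64(0.0)]
```

>>> {"fn": "carry_out", "kwargs": {
  "targets": [
    [[0.1,0.1,0,0,0,0,2],[0.1,0.1,3.5,0,0,0,2],[0.1,0.1,7,0,0,0,2],[0.1,0.1,9.5,0,0,0,2],[0.1,0.1,10.3,0,0,0,2],[0.1,0.1,10.8,0,0,0,2],[0.1,0.1,10.8,0,0,0,2]]
  ]
}}

```text
t: 26.7
tcp_pos: [0.4216, 0.3382, 0.0418]
tool_rot: [0.876, 0.483, -0.001, -0.0]
force: [0.4, 0.6, -1.0]
finger_gap: 0.344
gripper_force: 79.2
```

```bash
python3 -c "
from h import *
tray()"
```

```text
t 26.7 tray [-0.5 55.7 41.8] tilt [-0.001 -0.001] yaw 57.7 F [ 0.4  0.6 -1. ] gap 0.344 79.2
```

>>> {"fn": "carry_out", "kwargs": {
  "targets": [
    [[0,0,0.2,0,0,0,2],[0,0,0.2,0,0,0,2],[0,0,0.2,0,0,0,4],[0,0,0.2,0,0,0,4],[0,0,0.2,0,0,0,4],[0,0,0,0,0,0,4],[0,0,-1,0,0,0,4],[0,0,-4,0,0,0,4],[0,0,-8,0,0,0,4],[0,0,-12,0,0,0,6],[0,0,-12,0,0,0,6],[0,0,-12,0,0,0,6]]
  ]
}}

```text
t: 27.7
tcp_pos: [0.4226, 0.3401, 0.1658]
tool_rot: [0.875, 0.483, 0.004, 0.0]
force: [-1.3, -0.9, -1.4]
finger_gap: 0.702
gripper_force: 0.0
```

```bash
python3 -c "
from h import *
tray();print(move([.4385,-.0335,.15],-5));look('side');look('top')"
```

```text
t 27.7 tray [  1.6  55.8 165.8] tilt [0.007 0.003] yaw 57.8 F [-1.3 -0.9 -1.4] gap 0.702 0.0
[np.float64(-30.8), np.float64(21.2), np.float64(1.5), np.float64(-0.0), np.float64(-0.0), np.float64(63.0)]
side [0.592 0.565] (65.0, 29.0) -5.5
side [0.809 0.164] (127.8, 57.0) -45.3
side [ 0.712 -0.305] (84.4, 80.0) -83.3
top [ 0.438 -0.032] (94.3, 36.7) -5.9
top [ 0.471 -0.309] (213.9, 168.6) 19.6
top [ 0.537 -0.542] (207.2, 58.7) -4.4
top [ 0.658 -0.153] (91.4, 26.4) 4.9
top [ 0.712 -0.305] (75.9, 65.3) 3.5
top [0.813 0.191] (61.2, 59.2) -0.2
top [0.84  0.441] (203.5, 108.0) -73.5
```

>>> {"fn": "carry_out", "kwargs": {
  "targets": [
    [[-3.1,2.1,0,0,0,7,6],[-6.2,4.2,0,0,0,14,6],[-9.3,6.4,0,0,0,21,6],[-12.4,8.5,0,0,0,28,6],[-15.4,10.6,0,0,0,35,6],[-18.5,12.7,0,0,0,42,6],[-21.6,14.8,0,0,0,49,6],[-24.6,17,0,0,0,56,6],[-27.7,19.1,0,0,0,63,6],[-30.8,21.2,0,0,0,63,6],[-30.8,21.2,0,0,0,63,6],[-30.8,21.2,0,0,0,63,6]]
  ]
}}

```text
t: 28.8
tcp_pos: [0.4357, -0.0362, 0.1611]
tool_rot: [0.999, -0.048, -0.001, -0.001]
force: [0.3, 0.0, -0.9]
finger_gap: 0.707
gripper_force: 0.0
```

```bash
python3 -c "
from h import *
tray();look('side');print(move([.4385,-.0335,.030],-5))
"
```

```text
t 28.8 tray [-309.9 -155.8  161.1] tilt [-0.003  0.001] yaw -5.5 F [ 0.3  0.  -0.9] gap 0.707 0.0
side [0.592 0.565] (65.0, 29.1) -5.8
side [ 0.439 -0.034] (103.7, 50.6) -4.9
side [0.809 0.165] (127.5, 55.9) -47.0
side [ 0.723 -0.07 ] (62.1, 26.8) -0.7
side [ 0.657 -0.148] (95.2, 37.2) 5.7
side [ 0.712 -0.305] (84.4, 80.0) -83.3
[np.float64(0.4), np.float64(-0.1), np.float64(13.1), np.float64(-0.0), np.float64(0.0), np.float64(-0.0)]
```

>>> {"fn": "carry_out", "kwargs": {
  "targets": [
    [[0.3,-0.1,4,0,0,0,6],[0.3,-0.1,8,0,0,0,6],[0.3,-0.1,11,0,0,0,6],[0.3,-0.1,13,0,0,0,6],[0.3,-0.1,13,0,0,0,6],[0.3,-0.1,13,0,0,0,3],[0.3,-0.1,13,0,0,0,2],[0.3,-0.1,13,0,0,0,2],[0.3,-0.1,13,0,0,0,2],[0.3,-0.1,13,0,0,0,2],[0.3,-0.1,13,0,0,0,2],[0.3,-0.1,13,0,0,0,2]]
  ]
}}

```text
t: 29.85
tcp_pos: [0.4403, -0.0337, 0.0336]
tool_rot: [0.999, -0.045, 0.001, 0.0]
force: [0.5, 2.5, 8.1]
finger_gap: 0.341
gripper_force: 79.5
```

>>> {"fn": "carry_out", "kwargs": {
  "targets": [
    [[0,0,-1,0,0,0,2],[0,0,-4,0,0,0,2],[0,0,-8,0,0,0,2],[0,0,-12,0,0,0,2],[0,0,-12,0,0,0,2],[0,0,-12,0,0,0,2]]
  ]
}}

```text
t: 30.35
tcp_pos: [0.441, -0.0343, 0.1549]
tool_rot: [0.999, -0.045, 0.004, 0.001]
force: [0.7, 0.6, -1.7]
finger_gap: 0.342
gripper_force: 79.3
```

```bash
python3 -c "
from h import *
tray();print(move([*O,.15],57.8))
im,h=snap('top');cv2.imwrite('pics/t10.png',cv2.resize(im[155:305,95:245,::-1],(600,600),interpolation=cv2.INTER_CUBIC))
c=lambda p:((proj('top',p)-[95,155])*4).round(0).tolist()
for y in (-.056,0,.056): print(c([[*(O+Y*(y+d)+X*x),.045] for d in (-.019,.019) for x in (-.045,.045)]))
"
```

```text
t 30.35 tray [-305.4 -159.3  154.9] tilt [ 0.007 -0.002] yaw -5.2 F [ 0.7  0.6 -1.7] gap 0.342 79.3
[np.float64(-0.3), np.float64(-34.4), np.float64(0.4), np.float64(0.0), np.float64(-0.0), np.float64(-63.0)]
[[384.0, 237.0], [276.0, 168.0], [353.0, 284.0], [245.0, 214.0]]
[[339.0, 306.0], [231.0, 236.0], [308.0, 354.0], [200.0, 283.0]]
[[293.0, 376.0], [185.0, 305.0], [262.0, 424.0], [153.0, 352.0]]
```

View pics/t10.png

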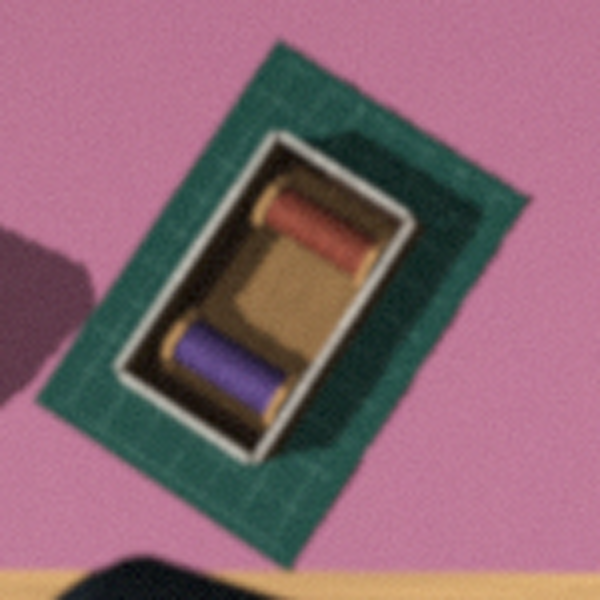

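The top view shows both spools flat on the tray floor, red at (315,231) and purple at (228,370). The middle slot is free and the walls are upright. I'll place the navy spool between them.

>>> {"fn": "carry_out", "kwargs": {
  "targets": [
    [[0,-3.5,0,0,0,-7,2],[0,-7,0,0,0,-14,2],[0,-10.5,0,0,0,-21,2],[0,-14,0,0,0,-28,2],[0,-17.5,0,0,0,-35,2],[0,-21,0,0,0,-42,2],[0,-24.5,0,0,0,-49,2],[-0.1,-28,0,0,0,-56,2],[-0.2,-31,0,0,0,-63,2],[-0.3,-34.4,0,0,0,-63,2],[-0.3,-34.4,0,0,0,-63,2],[-0.3,-34.4,0,0,0,-63,2]]
  ]
}}

```text
t: 31.4
tcp_pos: [0.4662, 0.3102, 0.15]
tool_rot: [0.875, 0.485, -0.002, -0.0]
force: [-1.8, 0.6, -1.7]
finger_gap: 0.34
gripper_force: 79.4
```

```bash
python3 -c "
from h import *
tray();print(move([*(O+Y*.002),.042],57.8))"
```

```text
t 31.4 tray [ -0.5   3.  150. ] tilt [-0.003 -0.002] yaw 58.0 F [-1.8  0.6 -1.7] gap 0.34 79.4
[np.float64(0.1), np.float64(0.1), np.float64(10.8), np.float64(-0.0), np.float64(0.0), np.float64(0.0)]
```

>>> {"fn": "carry_out", "kwargs": {
  "targets": [
    [[0.1,0,3.5,0,0,0,2],[0.1,0,6,0,0,0,2],[0.1,0,6,0,0,0,2],[0.1,0,6,0,0,0,2]]
  ]
}}

```text
t: 31.73
tcp_pos: [0.4663, 0.308, 0.0903]
tool_rot: [0.876, 0.483, -0.003, -0.0]
force: [0.6, 1.1, -0.5]
finger_gap: 0.34
gripper_force: 79.4
```

```bash
python3 -c "
from h import *
tray();print(move([*(O+Y*.002),.042],57.8))"
```

```text
t 31.73 tray [-2.2  1.7 90.3] tilt [-0.006 -0.003] yaw 57.7 F [ 0.6  1.1 -0.5] gap 0.34 79.4
[np.float64(0.3), np.float64(-0.0), np.float64(4.8), np.float64(-0.0), np.float64(0.0), np.float64(-0.0)]
```

>>> {"fn": "carry_out", "kwargs": {
  "targets": [
    [[0.1,0,1.5,0,0,0,2],[0.1,0,3,0,0,0,2],[0.1,0,4,0,0,0,2],[0.1,0,4.7,0,0,0,2],[0.1,0,4.9,0,0,0,2],[0.1,0,4.9,0,0,0,2],[0.1,0,4.9,0,0,0,2]]
  ]
}}

```text
t: 32.32
tcp_pos: [0.4691, 0.3108, 0.0439]
tool_rot: [0.875, 0.483, 0.0, 0.0]
force: [-0.4, 0.1, -1.1]
finger_gap: 0.341
gripper_force: 79.4
```

```bash
python3 -c "
from h import *
tray()"
```

```text
t 32.32 tray [ 1.6  0.9 43.9] tilt [0.001 0.   ] yaw 57.8 F [-0.4  0.1 -1.1] gap 0.341 79.4
```

>>> {"fn": "carry_out", "kwargs": {
  "targets": [
    [[0,0,0.2,0,0,0,2],[0,0,0.3,0,0,0,2],[0,0,0.3,0,0,0,2],[0,0,0.3,0,0,0,3.8],[0,0,0.3,0,0,0,3.8],[0,0,0.3,0,0,0,3.8],[0,0,0.1,0,0,0,3.8],[0,0,-1,0,0,0,3.8],[0,0,-4,0,0,0,3.8],[0,0,-8,0,0,0,3.8],[0,0,-12,0,0,0,5],[0,0,-12,0,0,0,5]]
  ]
}}

```text
t: 33.32
tcp_pos: [0.4731, 0.3128, 0.1714]
tool_rot: [0.875, 0.484, 0.008, 0.001]
force: [0.3, 0.4, 0.1]
finger_gap: 0.583
gripper_force: 0.0
```

```bash
python3 -c "
from h import *
tray();look('top');print(move([.5,-.0,.16],5))"
```

```text
t 33.32 tray [  5.4  -1.4 171.4] tilt [0.014 0.006] yaw 57.8 F [0.3 0.4 0.1] gap 0.583 0.0
top [ 0.471 -0.308] (213.9, 169.8) 19.8
top [ 0.537 -0.542] (207.2, 58.7) -4.4
top [ 0.658 -0.153] (91.9, 26.4) 4.9
top [ 0.712 -0.305] (75.9, 65.3) 3.5
top [0.811 0.191] (64.5, 58.9) 0.9
top [0.84  0.441] (203.1, 108.5) -73.1
[np.float64(-24.9), np.float64(19.0), np.float64(0.8), np.float64(0.0), np.float64(-1.0), np.float64(53.0)]
```

>>> {"fn": "carry_out", "kwargs": {
  "targets": [
    [[-2.8,2.1,0,0,0,7,5],[-5.6,4.2,0,0,0,14,5],[-8.4,6.3,0,0,0,21,5],[-11.2,8.4,0,0,0,28,5],[-14,10.5,0,0,0,35,5],[-16.8,12.6,0,0,0,42,5],[-19.6,14.8,0,0,0,49,5],[-22.4,17,0,0,0,53,5],[-24.9,19,0,0,0,53,5],[-24.9,19,0,0,0,53,5],[-24.9,19,0,0,0,53,5]]
  ]
}}

```text
t: 34.28
tcp_pos: [0.4965, -0.0027, 0.1629]
tool_rot: [0.999, 0.04, -0.001, -0.0]
force: [-1.0, -0.1, -0.7]
finger_gap: 0.582
gripper_force: 0.0
```

```bash
python3 -c "
from h import *
tray();look('side');print(move([.657,-.151,.10],5))
im,h=snap('side');cv2.imwrite('pics/s11.png',cv2.resize(im[180:330,190:330,::-1],(560,600)))"
```

```text
t 34.28 tray [-249.1 -189.4  162.9] tilt [-0.001  0.   ] yaw 4.6 F [-1.  -0.1 -0.7] gap 0.582 0.0
side [0.592 0.565] (65.0, 29.0) -5.5
side [0.809 0.164] (127.8, 56.6) -45.8
side [ 0.723 -0.07 ] (62.1, 26.8) -0.7
[np.float64(14.8), np.float64(16.2), np.float64(6.2), np.float64(-0.0), np.float64(0.0), np.float64(-0.0)]
```

View pics/s11.png

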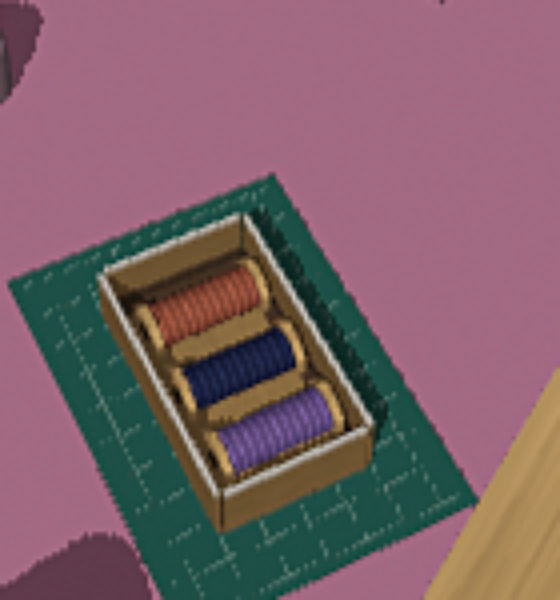

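All three spools lie flat and side by side, at (205,305), (240,365) and (278,430), and the walls are upright. Now the tube.

>>> {"fn": "carry_out", "kwargs": {
  "targets": [
    [[2.5,2.7,0,0,0,0,5],[5,5.4,0,0,0,0,5],[7.5,8.1,0,0,0,0,5],[10,10.8,1,0,0,0,5],[12.5,13.5,2,0,0,0,5],[14.8,16.2,4,0,0,0,5],[14.8,16.2,6,0,0,0,5],[14.8,16.2,6,0,0,0,5],[14.8,16.2,6,0,0,0,5]]
  ]
}}

```text
t: 35.13
tcp_pos: [0.656, -0.1475, 0.1013]
tool_rot: [0.999, 0.043, -0.003, -0.002]
force: [-0.3, -0.1, 0.6]
finger_gap: 0.587
gripper_force: 0.0
```

```bash
python3 -c "
from h import *
tray();look('side');print(move([.657,-.151,.028],5))"
```

```text
t 35.13 tray [-286.6 -401.5  101.3] tilt [-0.006  0.003] yaw 4.9 F [-0.3 -0.1  0.6] gap 0.587 0.0
side [0.592 0.565] (65.0, 28.9) -7.0
side [0.812 0.167] (125.3, 55.1) -53.6
side [ 0.723 -0.07 ] (62.1, 26.8) -0.7
side [ 0.657 -0.148] (95.2, 37.2) 5.7
[np.float64(0.0), np.float64(0.3), np.float64(7.5), np.float64(-0.0), np.float64(0.0), np.float64(-0.0)]
```

>>> {"fn": "carry_out", "kwargs": {
  "targets": [
    [[0.1,0.2,3,0,0,0,5],[0.1,0.2,5.5,0,0,0,5],[0.1,0.2,7.2,0,0,0,5],[0.1,0.2,7.2,0,0,0,5],[0.1,0.2,7.2,0,0,0,3],[0.1,0.2,7.2,0,0,0,1],[0.1,0.2,7.2,0,0,0,1],[0.1,0.2,7.2,0,0,0,1],[0.1,0.2,7.2,0,0,0,1],[0.1,0.2,7.2,0,0,0,1]]
  ],
  "force": 60
}}

```text
t: 36.02
tcp_pos: [0.6605, -0.1521, 0.0341]
tool_rot: [0.999, 0.042, 0.002, 0.001]
force: [-1.1, 2.4, 7.0]
finger_gap: 0.201
gripper_force: 59.3
```

>>> {"fn": "carry_out", "kwargs": {
  "targets": [
    [[0,0,-1,0,0,0,1],[0,0,-4,0,0,0,1],[0,0,-8,0,0,0,1],[0,0,-12,0,0,0,1],[0,0,-12,0,0,0,1],[0,0,-12,0,0,0,1]]
  ]
}}

```text
t: 36.52
tcp_pos: [0.6612, -0.1531, 0.156]
tool_rot: [0.999, 0.042, 0.004, 0.002]
force: [0.1, 0.1, -0.0]
finger_gap: 0.208
gripper_force: 58.7
```

```bash
python3 -c "
from h import *
tray();print(move([.499,-.294,.15],20),move([.499,-.294,.15],-70))"
```

```text
t 36.52 tray [-288.6 -408.9  156. ] tilt [ 0.008 -0.003] yaw 4.8 F [ 0.1  0.1 -0. ] gap 0.208 58.7
[np.float64(-17.3), np.float64(12.7), np.float64(0.5), np.float64(0.0), np.float64(-0.0), np.float64(-15.0)] [np.float64(-17.3), np.float64(12.7), np.float64(0.5), np.float64(-0.0), np.float64(-1.0), np.float64(75.0)]
```

>>> {"fn": "carry_out", "kwargs": {
  "targets": [
    [[-2.5,1.8,0,0,0,-3,1],[-5,3.6,0,0,0,-6,1],[-7.5,5.4,0,0,0,-9,1],[-10,7.2,0,0,0,-12,1],[-12.5,9.1,0,0,0,-15,1],[-15,11,0,0,0,-15,1],[-17.3,12.7,0,0,0,-15,1],[-17.3,12.7,0,0,0,-15,1],[-17.3,12.7,0,0,0,-15,1]]
  ]
}}

```text
t: 37.27
tcp_pos: [0.4955, -0.2936, 0.1503]
tool_rot: [0.985, 0.17, -0.001, -0.001]
force: [0.7, 0.6, -0.6]
finger_gap: 0.201
gripper_force: 58.7
```

>>> {"fn": "carry_out", "kwargs": {
  "targets": [
    [[0,0,3,0,0,0,1],[0,0,6,0,0,0,1],[0,0,9,0,0,0,1],[0,0,10.5,0,0,0,1],[0,0,11.2,0,0,0,1],[0,0,11.2,0,0,0,1],[0,0,11.2,0,0,0,1]]
  ]
}}

```text
t: 37.85
tcp_pos: [0.498, -0.2924, 0.0391]
tool_rot: [0.985, 0.173, -0.0, -0.0]
force: [0.4, -0.3, -0.4]
finger_gap: 0.204
gripper_force: 58.7
```

```bash
python3 -c "
from h import *
tray();print(manip.sense()['tcp_pos'])"
```

```text
t 37.85 tray [-493.4 -345.    39.1] tilt [-0.  0.] yaw 19.9 F [ 0.4 -0.3 -0.4] gap 0.204 58.7
[ 0.49799314 -0.29236196  0.03909024]
```

>>> {"fn": "carry_out", "kwargs": {
  "targets": [
    [[0,0,0.2,0,0,0,1],[0,0,0.2,0,0,0,1],[0,0,0.2,0,0,0,4],[0,0,0.2,0,0,0,4],[0,0,0.2,0,0,0,4],[0,0,-1,0,0,0,4],[0,0,-4,0,0,0,4],[0,0,-8,0,0,0,4],[0,0,-12,0,0,0,4],[0,0,-16,0,0,0,4],[0,0,-16,0,0,0,4]]
  ]
}}

```text
t: 38.77
tcp_pos: [0.5012, -0.2964, 0.2085]
tool_rot: [0.985, 0.172, 0.005, 0.007]
force: [1.2, -0.7, -0.2]
finger_gap: 0.468
gripper_force: 0.0
```

>>> {"fn": "carry_out", "kwargs": {
  "targets": [
    [[-1,4,0,0,0,0,4],[-2.5,8,0,0,0,0,4],[-5,11.5,0,0,0,0,4],[-7.5,15,0,0,0,0,4],[-10,18,0,0,0,0,4],[-13,20.5,0,0,0,0,4],[-16,23,0,0,0,0,4],[-16,23,0,0,0,0,4],[-16,23,0,0,0,0,4]]
  ]
}}

```text
t: 39.52
tcp_pos: [0.4228, -0.566, 0.1997]
tool_rot: [0.985, 0.17, 0.0, 0.0]
force: [1.0, 0.4, -0.6]
finger_gap: 0.471
gripper_force: 0.0
```

```bash
python3 -c "
from h import *
tray();look('top');look('side')
ref={n:cv2.imread(f'pics/{n}0.png')[:,:,::-1].astype(int) for n in ('top','side')}
for n,box in (('top',(340,175,435,280)),('side',(300,110,385,175))):
  im=cams.snapshot(n).astype(int);d=np.abs(im-ref[n]).sum(2)>45
  d=cv2.morphologyEx(d.astype(np.uint8),cv2.MORPH_CLOSE,np.ones((3,3)))
  for b in blobs(d,25,box=box): print(n,cv2.boundingRect(b),rect(n,b,.013))
# tray: bright rim pixels and cord colours
for n,box in (('top',(100,160,235,300)),('side',(185,215,320,345))):
  im,h=snap(n);H,S,V=[h[:,:,k].astype(int) for k in range(3)]
  for nm,m in (('purple',(H>115)&(H<145)&(S>90)&(V>70)),('navy',(H>105)&(H<135)&(S>90)&(V<=70)),('red',((H<9)|(H>175))&(S>130)),('rim',(S<60)&(V>120))):
    for b in blobs(m,30,box=box): print(n,nm,rect(n,b,.026 if nm!='rim' else .055))
"
```

```text
t 39.52 tray [-765.  -427.1  199.7] tilt [ 0.    -0.001] yaw 19.6 F [ 1.   0.4 -0.6] gap 0.471 0.0
top [ 0.471 -0.309] (212.9, 168.5) 19.8
top [ 0.536 -0.542] (210.0, 58.7) -4.4
top [0.469 0.308] (305.6, 218.2) -32.2
top [ 0.712 -0.305] (75.7, 65.3) 3.5
top [0.808 0.191] (70.7, 58.9) 0.9
top [0.841 0.442] (203.0, 108.8) -72.7
side [0.592 0.565] (65.0, 29.1) -5.8
side [0.812 0.167] (125.3, 55.1) -53.6
side [ 0.723 -0.07 ] (62.1, 26.8) -0.7
side [ 0.712 -0.305] (84.4, 80.0) -83.3
top (347, 247, 88, 33) (array([ 0.34117358, -0.33180823]), (257.9, 80.3), -70.82658386230469)
top (357, 217, 18, 33) (array([ 0.45879974, -0.25098169]), (93.9, 22.3), 18.74985694885254)
side (365, 110, 20, 65) (array([ 0.37151382, -0.39069666]), (345.6, 60.8), -69.5765495300293)
top purple (array([0.42018021, 0.34325839]), (71.3, 24.1), 57.51734161376953)
top navy (array([0.47014261, 0.3128541 ]), (69.8, 25.6), 59.420597076416016)
top red (array([0.51722144, 0.28172015]), (74.6, 30.3), 62.43547058105469)
top rim (array([0.38703018, 0.36248517]), (104.1, 5.8), 57.683631896972656)
top rim (array([0.46813977, 0.26203598]), (220.0, 93.0), -2.8828353881835938)
top rim (array([0.50102975, 0.35892706]), (187.7, 6.2), -32.0267333984375)
side purple (array([0.41953302, 0.33276028]), (77.0, 33.7), 57.87361526489258)
side navy (array([0.46610931, 0.30429175]), (77.0, 33.4), 57.72197723388672)
side red (array([0.51472101, 0.27345731]), (80.5, 37.0), 59.771793365478516)
side rim (array([0.49948654, 0.35757739]), (189.1, 5.5), -32.082176208496094)
side rim (array([0.42600128, 0.28626581]), (219.6, 92.6), -61.79744911193848)
```

```bash
python3 -c "
from h import *
ref={n:cv2.imread(f'pics/{n}0.png')[:,:,::-1].astype(int) for n in ('top','side')}
y=np.array([.938,.346]);x=np.array([.346,-.938])
for n in ('top','side'):
  im=cams.snapshot(n).astype(int);d=np.abs(im-ref[n]).sum(2)
  for nm,c in (('placed',[.498,-.293]),('seen',[.459,-.251])):
    g=np.array([[[*(np.array(c)+y*a+x*b),.015] for a in (-.03,-.015,0,.015,.03)] for b in (-.02,-.007,0,.007,.02)])
    px=proj(n,g.reshape(-1,3)).round().astype(int)
    print(n,nm,px.mean(0));print(d[px[:,1],px[:,0]].reshape(5,5));
    print(im[px[:,1],px[:,0]].reshape(5,5,3)[2].tolist())
  for t in (20,30,45):
    m=cv2.morphologyEx((cv2.blur(d.astype(np.float32),(3,3))>t).astype(np.uint8),cv2.MORPH_OPEN,np.ones((2,2)))
    for b in blobs(m,20,box=(340,175,435,245) if n=='top' else (305,115,363,172)): print(n,t,cv2.boundingRect(b),rect(n,b,.015))
"
```

```text
top placed [379.48 219.2 ]
[[30 26 29 20 35]
 [23 22 30 16 10]
 [30 24 22 28  3]
 [27 11 19 12 35]
 [22 23 22 19 16]]
[[176, 164, 177], [176, 163, 176], [167, 156, 167], [168, 157, 168], [162, 151, 162]]
top seen [364.92 233.24]
[[32 36 24  1 26]
 [19 18  9  8 28]
 [41 74 69 91 71]
 [40 69 65 60 50]
 [15 21  5 31  2]]
[[167, 166, 168], [177, 174, 177], [171, 170, 173], [184, 180, 183], [178, 173, 176]]
top 20 (348, 187, 61, 58) (array([ 0.49589496, -0.29026563]), (157.8, 149.6), -71.73111152648926)
top 30 (357, 218, 18, 27) (array([ 0.46371164, -0.2498522 ]), (82.3, 22.6), 20.692474365234375)
top 45 (359, 219, 15, 26) (array([ 0.46371741, -0.2535585 ]), (77.8, 10.8), 20.929960250854492)
side placed [331.16 143.16]
[[ 8  8  7  9 10]
 [ 7  9  9 10 10]
 [ 9  8  9  8  9]
 [ 6  7  7 11  7]
 [11 11 12  9  6]]
[[139, 134, 139], [159, 145, 154], [158, 146, 154], [163, 149, 157], [159, 146, 154]]
side seen [336.16 154.4 ]
[[15 13 17 12 16]
 [16 11 11 13  5]
 [10  5  4  4  9]
 [ 6  3 15  4 16]
 [56 44 16 20 17]]
[[140, 141, 145], [146, 147, 151], [148, 148, 152], [143, 143, 147], [152, 155, 158]]
side 20 (337, 152, 15, 4) (array([ 0.43741849, -0.26929199]), (48.5, 14.7), 31.121618270874023)
```

```bash
python3 -c "
from h import *
ref={n:cv2.imread(f'pics/{n}0.png')[:,:,::-1].astype(float) for n in ('top','side')}
y=np.array([.938,.346]);x=np.array([.346,-.938]);C=np.array([.470,-.305])
for n,(c0,r0,c1,r1) in (('side',(318,134,364,168)),('top',(345,205,392,252))):
  im=np.mean([cams.snapshot(n) for _ in range(6)],0);d=np.abs(im-ref[n]).sum(2)
  print(n)
  for r in range(r0,r1): print(r,''.join(' .:*#@'[int(min(5,d[r,c]//14))] for c in range(c0,c1)))
  for nm,p in (('tube bottom',[(-.044,.053,.003),(-.064,.053,.003),(-.064,-.037,.003),(-.044,-.037,.003)]),('tube top',[(-.044,.053,.023),(-.064,.053,.023),(-.064,-.037,.023),(-.044,-.037,.023)]),('-x rim',[(-.075,.1,.04),(-.075,-.1,.04)]),('-x base',[(-.075,.1,0),(-.075,-.1,0)])):
    print(nm,(proj(n,[[*(C+x*a+y*b),z] for a,b,z in p])-[c0,r0]).round(0).tolist())
"
```

```text
side
134                                               
135                                               
136                                               
137                                               
138                                               
139                                               
140                                               
141                                               
142                                               
143                                               
144                                               
145                                               
146                                               
147                                               
148                                               
149      ..*: ..                                  
150      . :.: #*:.*: ..                          
151        . .: @* @:  **.**:....                 
152           . .  . ::.@. @:. ##.#@              
153                  .. :  . *::#*.#              
154                          .. .. :              
155      .              
[... 2796 characters left out ...]
 .#@@#*    .........:.  ..
243 ....... . .... : .. ..::***#.   .... :.... ... 
244 .. . ....... ....   ::..:@@@*   ....:  ..  : . 
245 ... :....  ...:..:. :@@@.*@@#.  .. .:.. ..  .  
246 ...... ..   . :.... *@@@**@@@:.  :...:..    :  
247 .. ..:.  ..::...   .:@@@@:@@@:.:..:.:. : .     
248 .. .. ..... ....   . @@@@ ##**:.. .. ...       
249 ...........:... .... .@@# **::. ..... :.  ..   
250  ... ....  . .... ..  ..  ........:.. :..   . .
251 ....... :. .....   . .   .. ..::.... :.   .    
tube bottom [[16.0, 12.0], [10.0, 15.0], [22.0, 45.0], [28.0, 42.0]]
tube top [[18.0, 12.0], [11.0, 14.0], [24.0, 45.0], [31.0, 42.0]]
-x rim [[3.0, -1.0], [31.0, 68.0]]
-x base [[-0.0, 1.0], [27.0, 68.0]]
```

The tube appears at the same place and size in both views. It lies flat inside the big compartment, nudged aside by a few centimetres after I let go of it. The spools, walls and bystanders are as they should be, so I'm handing the job in.

```bash
python3 -c "
from station import sign_off
print(sign_off())"
```

```text
the job is handed in; nothing more can be done
None
```

I handed the job in at about 40 s: all four tray walls are upright, the three spools lie flat in the tray, and the one bead tube lies flat in the organiser's big compartment, about 5 cm from where I set it down, probably from the expected knock.

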